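# Swap the wrong cell in the carrier for the spare

### The arm

A 6-joint arm with a two-finger parallel gripper is mounted at the origin on a cart in front of the work surface, level with it; the furniture and walls round the work are solid. World frame = base frame: x ahead of the robot, y to its left, z up, the work surface at z = 0. Lengths are in m, angles in rad, forces in N, time in s.
With the tool pointing down it reaches from about 0.35 to 0.975 m from the base axis. Payload 7.1 kg.
Tool frame: the origin (TCP) lies midway between the tips of the shut fingers; the grasp point (between the pads) lies 19 mm behind it; y points along the fingers, z is the direction in which the jaws open and shut, and the axes are right-handed (so a half turn about y gives the same grasp; the last joint's range is limited). The gripper opens to 88 mm and grips with 3 to 60 N. Pads are 20 mm wide; open, the fingers measure 115 mm over their backs; the gripper's body (75 mm by 178 mm) begins 61 mm behind the grasp point.
Start: joints at [-1.297, 0.423, 1.63, -0, 1.089, -0.019], TCP at [0.18, -0.598, 0.223] pointing down, gripper open.
Joint ranges: [-3, 3], [-0.9, 2.11], [0.09, 2.58], [-1.31, 4.45], [0.11, 2.69], [-2.54, 2.54]. Speed limits (rad/s): [2.39, 2.39, 3.01, 3.14, 3.14, 3.14].

### API

Orientations are given as a unit quaternion [w, x, y, z].
In Python, from bench import sensors, camera, camera_info, job_done, spotter gives the robot as it stands.
- The arm moves only by the shell command python3 -m pendant 'ROWS'. ROWS is JSON, a list that holds one entry, the list of rows, each a list of 5 numbers: the closure, from 0 (fully open) to 1 (shut), then the shift along the world's x, y, z in mm, then the turn about the world's z in rad. In form: [[[gripper, dx, dy, dz, twist], ...]]. A call has 1 to 10 rows; each row is the pose to reach, as a shift and turn from the pose measured when the call began; what a row does not reach only later rows make up. A row lasts 1/8 s, in which the tool goes at most 62.5 mm and 10.7 degrees, less where a joint would pass 70% of its speed; a pose out of reach is approached as far as the arm can. A call with a gripper value outside its range is refused whole. The fingers move at their own pace and stop on an object; the grip force is fixed at half the most. Time passes only in rows, so rows that repeat a pose let the fingers close. It gives the time, the measured TCP pose, the force and the opening at its end, in the units of the state.
- sensors.get_state(): the state, without advancing time (a new reading comes with each control period).
- camera(name): name is "side" or "top"; returns the picture (420x560x3 uint8, red, green, blue); there is no depth.
- camera_info(name): a dict with "intrinsics" (3x3 intrinsics, pixels), "camera_from_world" (4x4, takes a point from world to camera coordinates). Camera axes: x right, y down, z forward; pixel columns grow to the right and rows downward; lengths in m; the calibration is good to about 2 mm. A picture is of the moment at which its call begins. camera_info takes no time and is no camera call.
- job_done(): hands the job in, once; it reports no verdict.
Trained networks look in the newest picture that a camera, given by its name, has taken for a name from the list of things; names that differ only in an ending like _2 or _b are one class to them, and where a whole thing is asked for, a point or a joint stands for the part that bears it (a point fixed in the world has none). Each returns a list of dicts, best first, with "p" (0 to 1); they miss things now and then, are a little off and sometimes report something else, mostly with a low value. They report only what shows in the picture. A call takes as long as a camera call. They do not tell look-alikes from the thing itself.
- spotter.find_in(query, camera): "extent" ([centre column, centre row, width, height] in pixels, round what is visible of it).
- spotter.outline_of(query, camera): "pixels" (420x560 bool, what is visible of it) and "extent" ([centre column, centre row, width, height] in pixels, round what is visible of it).
- spotter.tip_of(query, camera): "centre" ([column, row] in pixels: a listed point, or the origin of a listed thing).
The state is a dict: "clock": time; "qpos": joint angles; "joint_vel": joint speeds; "joint_efforts": joint torques, N m; "ee_pos": TCP position; "eef_rot": TCP orientation; "ft_force": force on the tool from outside, world axes, zero at the start; "torque": the same for the moment, N m; "grip_width": finger opening in m.
Only numpy, scipy, OpenCV 4.12 (cv2) and the standard library are available. Lean on these libraries where they do the work, as an engineer would, in place of code of your own. Each camera call takes 0.05 s, during which the arm holds its last target.

### The job

One of the three battery cells in the carrier is the wrong type: it is shorter and narrower than the other two. Swap it with the spare cell in the single test holder, so that the spare fills its pocket and the small cell stands upright in the test holder ready to be measured; the brown sheet next to them is free for setting things down on the way. The hold-down bar across the carrier has to come off first and must lie in its two notches again at the end; leave the other two cells in their pockets and do not knock over any cell or push the multimeter behind the test holder about.

Things in the scene. Friction and masses are not known exactly. Their poses are not given: they have to be found in the camera images.
- carrier: Fixed grey block 86 (x) x 222 (y) x 22 mm, origin under its centre. Three pockets at y = -54, 0, +54 mm, each 59 (x) x 35 (y) mm, floor at z = 8, rim at 22. An aluminium end plate 52 mm wide stands at y = +-99 mm (8 thick); in its top is a notch 28 mm wide (x), its bottom at z = 99, between horns up to z = 109. The bar lies in both notches.
- holder: Fixed single-cell test holder: grey block 86 (x) x 62 (y) x 22 mm with one pocket at its origin like the carrier's (59 (x) x 35 (y) mm, floor at z = 8, rim at 22), and on its +x side a black deck with two brass posts up to z = 31 mm at x = 59, y = +-16 mm. Origin: under the pocket's centre, on the bench.
- pad: Brown insulating sheet fixed flat on the bench, 220 (x) x 240 (y) x 8 mm, always empty at the start: the free spot for setting things down. Origin: centre of its underside; its top is at z = 8 mm. (Mind the gantry beam that crosses above the bench at world x = 0.58 m, from 0.55 m up: keep a tall wrist in front of it.)
- bar: Hold-down bar: dark steel flat 18 (x) x 230 (y) x 14 mm with a black bow handle on top: a round rod 12 mm thick, 92 mm long along y, its axis 46 mm above the bar's underside, on posts at y = +-38 mm, 26 mm of air below. 0.3 kg. Origin: centre of the underside. Starts in the notches (underside at carrier z = 99); fits either way round; stands by itself on a flat surface.
- odd_cell: The wrong cell: upright aluminium can with a black lid, 38 (x) x 26 (y) x 60 mm (z), smaller than the others, two flat terminal pads 2.5 mm high on top, 0.14 kg. Starts in one of the carrier's three pockets. Origin: centre of the underside, z up.
- spare_cell: The spare, standing in the test holder: upright battery cell, aluminium can with a thin black lid, 50 (x) x 26 (y) x 85 mm (z) plus two round brass studs 8 mm thick and 5 mm tall on top at x = +-16 mm, 0.22 kg. Origin: centre of the underside, z up.
- cell_1: One of the two right cells in the carrier, which stay: upright battery cell, aluminium can with a thin black lid, 50 (x) x 26 (y) x 85 mm (z) plus two round brass studs 8 mm thick and 5 mm tall on top at x = +-16 mm, 0.22 kg. Origin: centre of the underside, z up.
- cell_2: The other right cell in the carrier, which stays: upright battery cell, aluminium can with a thin black lid, 50 (x) x 26 (y) x 85 mm (z) plus two round brass studs 8 mm thick and 5 mm tall on top at x = +-16 mm, 0.22 kg. Origin: centre of the underside, z up.
- multimeter: Pocket multimeter in a pink holster, 122 (x) x 78 (y) x 147 mm, loose on the bench about 190 mm behind (+x of) the test holder; not to be disturbed. Origin: centre of the underside.
Things that resemble listed ones, but are neither listed nor needed, are in the scene too. What is shaped like the spare_cell but orange or red is not meant.

How it is judged:
By the outcome, as a careful person would: the job done as asked, in the order asked, and still so for the second after the job is handed in, with the robot touching nothing.
It also fails if it takes over 128 s, if anything falls off the work surface, if the arm or the gripper's body presses on something with over 40 N, if the wrist force passes 120 N, or if a joint passes its speed limit or range.

## Working session

There is one attempt and no reset: what is moved stays moved. The work goes in short steps, Python scripts to look and compute and a shell command to move; the robot and the scene stay as the last step left them, time stands still between calls to the robot, and variables do not carry over. Pictures are saved under pics/ and viewed, and the job is handed in when it is done.

```bash
ls; mkdir -p pics; python3 - <<'E'
from bench import sensors,camera,camera_info
import cv2
s=sensors.get_state();print(s)
for n in("side","top"):
    cv2.imwrite(f"pics/{n}0.png",camera(n)[:,:,::-1]);print(n,camera_info(n))
E
```

```text
pics
{'clock': 0.0, 'qpos': array([-1.29702863e+00,  4.23874243e-01,  1.63067570e+00, -3.19921441e-05,
        1.08859765e+00, -1.89969131e-02]), 'joint_vel': array([ 0.00250313,  0.00020537, -0.00070972, -0.00069299, -0.0015966 ,
        0.00067175]), 'joint_efforts': array([-3.45324370e-04, -5.44632661e+01, -2.73669273e+01,  6.43361220e-02,
        2.27458362e-02, -1.05714953e-04]), 'ee_pos': array([ 0.1802436 , -0.59786768,  0.22188646]), 'eef_rot': array([ 0.10306405, -0.1032236 ,  0.70008749, -0.69899943]), 'ft_force': array([-0.14987754,  0.1593412 ,  0.19362003]), 'torque': array([-0.04953127, -0.01064119, -0.01387297]), 'grip_width': 0.08760908901057615}
side {'intrinsics': array([[524.01210664,   0.        , 282.32534012],
       [  0.        , 524.01210664, 211.470374  ],
       [  0.        ,   0.        ,   1.        ]]), 'camera_from_world': array([[-0.8433722 , -0.53731739,  0.0036552 ,  0.41814963],
       [-0.20771235,  0.31973606, -0.92445899,  0.20764235],
       [ 0.4955592 , -0.78042224, -0.38126396,  1.29988877],
       [ 0.        ,  0.        ,  0.        ,  1.        ]])}
top {'intrinsics': array([[379.3398099 ,   0.        , 279.39806938],
       [  0.        , 379.3398099 , 213.6019074 ],
       [  0.        ,   0.        ,   1.        ]]), 'camera_from_world': array([[ 0.00969256, -0.99994018, -0.00506818, -0.03540923],
       [-0.9750665 , -0.00832749, -0.22175655,  0.52287941],
       [ 0.22170108,  0.0070912 , -0.97508889,  0.9534233 ],
       [ 0.        ,  0.        ,  0.        ,  1.        ]])}
```

View pics/side0.png

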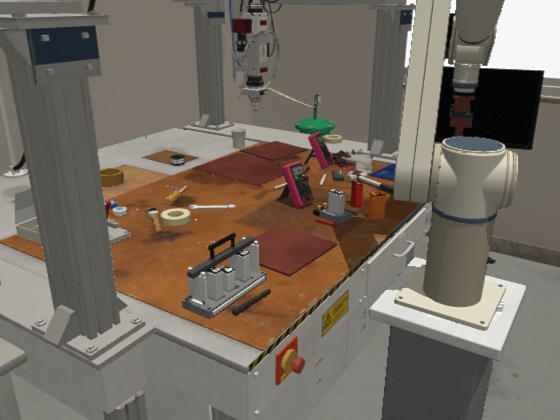

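View pics/top0.png

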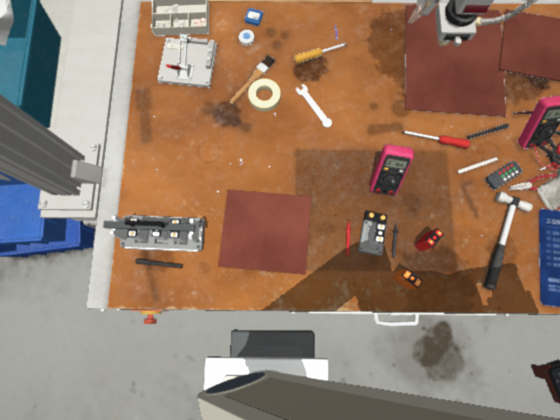

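The top view shows the carrier at about (160,233), the pad at (265,232), the holder at (373,233), an orange look-alike at (408,278) and a red one at (430,238). I'll take the networks' detections and enlarged crops next.

```bash
cat > h.py <<'E'
import numpy as np,cv2
from bench import sensors,camera,camera_info,spotter
I={n:camera_info(n) for n in("side","top")}
def proj(n,P):
    P=np.atleast_2d(P);T=I[n]["camera_from_world"];c=P@T[:3,:3].T+T[:3,3];p=c@I[n]["intrinsics"].T;return p[:,:2]/p[:,2:]
def ray(n,uv,z):
    T=I[n]["camera_from_world"];R=T[:3,:3];o=-R.T@T[:3,3];d=R.T@np.linalg.inv(I[n]["intrinsics"])@[uv[0],uv[1],1];return o+d*(z-o[2])/d[2]
def crop(im,x0,y0,w,h,s,f):
    cv2.imwrite(f,cv2.resize(im[y0:y0+h,x0:x0+w,::-1],None,fx=s,fy=s,interpolation=cv2.INTER_CUBIC))
E
python3 - <<'E'
from h import *
a=camera("top");b=camera("side")
crop(a,90,190,130,90,6,"pics/c1.png");crop(a,300,190,150,110,5,"pics/c2.png")
crop(b,160,220,130,100,6,"pics/c3.png");crop(b,270,150,130,90,6,"pics/c4.png")
for q in["carrier","holder","pad","bar","odd_cell","spare_cell","multimeter"]:
  for n in("top","side"):
    r=spotter.tip_of(q,n)
    print(q,n,[(np.round(x["centre"],1),round(x["p"],2)) for x in r[:5]])
E
```

```text
carrier top [(array([163.6, 233.2]), 0.87), (array([164.2, 232.9]), 0.71)]
carrier side [(array([226.8, 291.4]), 0.89)]
holder top [(array([371. , 237.3]), 0.85), (array([161.7, 233.9]), 0.21)]
holder side [(array([334.6, 214.6]), 0.82), (array([216., 297.]), 0.44)]
pad top [(array([263.4, 233.1]), 0.9), (array([370.8, 235.9]), 0.62)]
pad side [(array([286.3, 247.7]), 0.85)]
bar top [(array([153.8, 222.9]), 0.94)]
bar side [(array([224. , 253.2]), 0.98)]
odd_cell top [(array([162.8, 232.9]), 0.43), (array([368.8, 239. ]), 0.28)]
odd_cell side [(array([224.4, 288.5]), 0.85)]
spare_cell top [(array([420.8, 239.2]), 0.75), (array([401.2, 279.1]), 0.73), (array([371.5, 235.4]), 0.72)]
spare_cell side [(array([334.5, 214. ]), 0.89), (array([375.3, 216.3]), 0.8), (array([355.3, 208.8]), 0.58)]
multimeter top [(array([383.2, 178.5]), 0.72)]
multimeter side [(array([297.9, 203.7]), 0.71)]
```

View pics/c1.png

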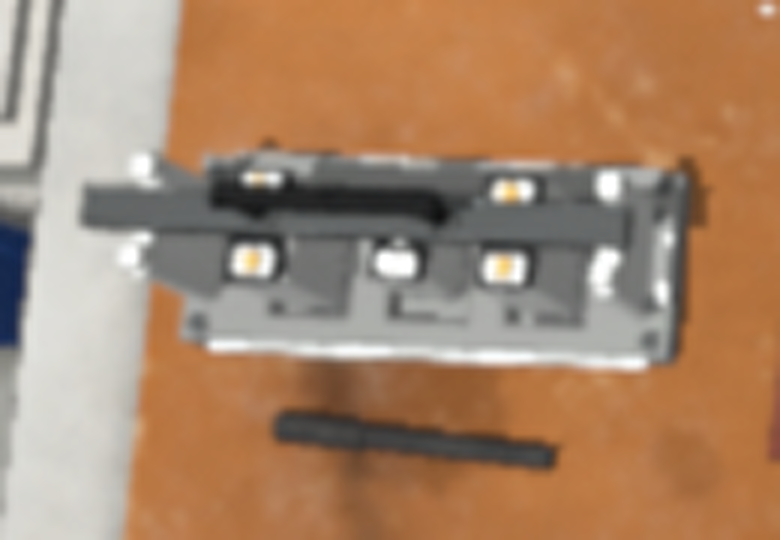

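View pics/c2.png

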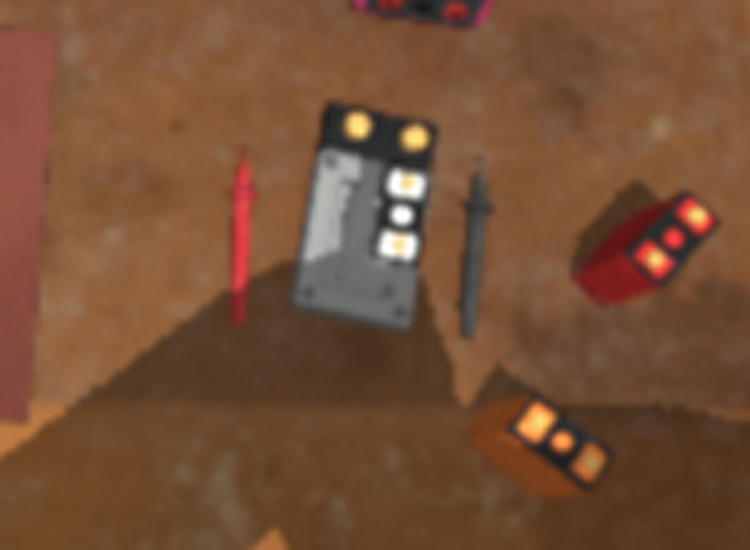

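View pics/c3.png

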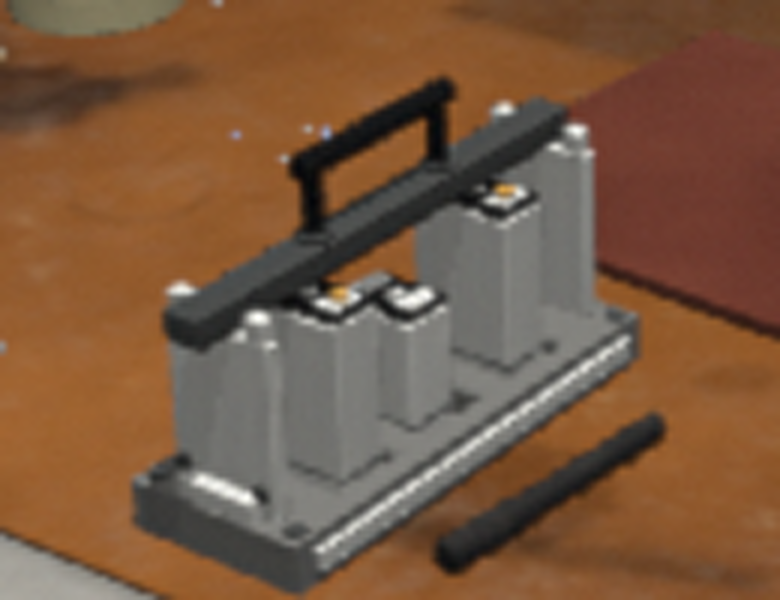

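View pics/c4.png

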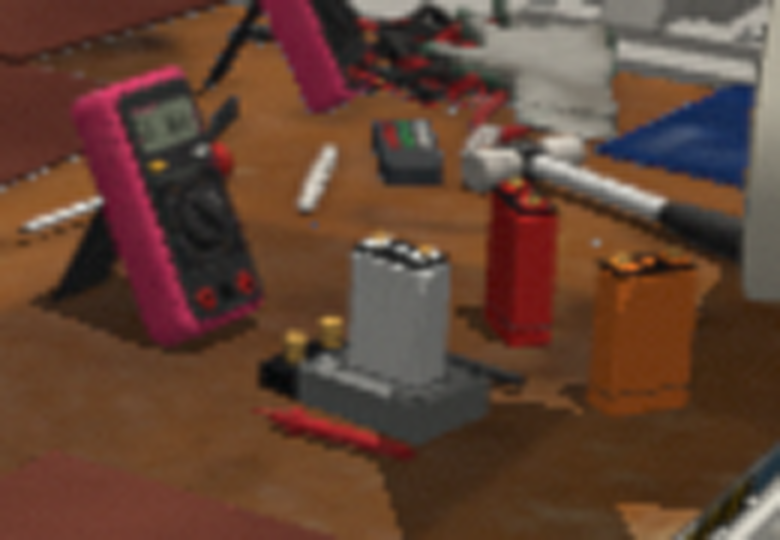

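Odd cell: of the three carrier cells in c3, the middle one at about (226,275) in the side view is shorter, narrower and has flat pads, so it is odd_cell. Spare candidates in the side view are silver at (334,200), red at (357,195) and orange at (376,205). The silver one stands in the holder and is the spare. Next I'll fit the poses.

```bash
cat > fit.py <<'E'
from h import *
from scipy.optimize import least_squares
def fit(obs,x0):
    # obs: list (cam, uv, local xyz mm)
    def W(p):
        c,s=np.cos(p[2]),np.sin(p[2]);L=np.array([o[2] for o in obs],float)/1000
        return np.c_[p[0]+c*L[:,0]-s*L[:,1],p[1]+s*L[:,0]+c*L[:,1],L[:,2]]
    def f(p):
        w=W(p);return np.concatenate([proj(o[0],w[i])[0]-o[1] for i,o in enumerate(obs)])
    r=least_squares(f,x0,loss="soft_l1");print("pose",np.round(r.x,4),"\n",np.round(f(r.x).reshape(-1,2),1).tolist());return r.x
E
cat > m1.py <<'E'
from fit import *
t=lambda u,v:(90+u/6,190+v/6)
s=lambda u,v:(160+u/6,220+v/6)
obs=[("top",t(143,165),(20,99,109)),("top",t(132,255),(-20,99,109)),("top",t(608,185),(20,-99,109)),("top",t(605,270),(-20,-99,109)),
("side",s(180,290),(20,99,109)),("side",s(258,318),(-20,99,109)),("side",s(503,110),(20,-99,109)),("side",s(575,132),(-20,-99,109)),
("side",s(135,485),(43,111,22)),("side",s(305,560),(-43,111,22)),("side",s(638,318),(-43,-111,22)),
("top",t(188,340),(-43,111,22)),("top",t(645,358),(-43,-111,22)),("top",t(685,172),(43,-111,22))]
C=fit(obs,[0.5,.3,0])
# bar
print("bar ends"); b=[("top",t(80,205),(0,115,113)),("top",t(628,237),(0,-115,113)),("side",s(555,115),(0,-115,113)),("side",s(182,322),(0,115,113)),
("side",s(300,163),(0,46,145)),("side",s(445,90),(0,-46,145)),("top",t(213,192),(0,46,145)),("top",t(445,210),(0,-46,145))]
B=fit(b,[0.5,.3,0])
u=lambda a,b:(300+a/5,190+b/5); v=lambda a,b:(270+a/6,150+b/6)
h=[("top",u(357,125),(59,16,31)),("top",u(415,137),(59,-16,31)),("side",v(296,340),(59,16,31)),("side",v(331,322),(59,-16,31)),
("top",u(293,305),(-43,31,22)),("top",u(408,328),(-43,-31,22)),("side",v(420,412),(-43,31,22)),("side",v(488,380),(-43,-31,22)),("side",v(300,365),(43,31,22)),("top",u(322,148),(43,31,22))]
H=fit(h,[0.5,-.3,0])
sp=[("top",u(407,183),(16,0,98)),("top",u(399,245),(-16,0,98)),("side",v(378,238),(16,0,98)),("side",v(427,250),(-16,0,98))]
S=fit(sp,[0.5,-.3,0])
pd=[("top",(225.5,190),(110,120,8)),("top",(311,196),(110,-120,8)),("top",(306,274),(-110,-120,8)),("top",(219,267),(-110,120,8)),("side",(292,227),(110,-120,8)),("side",(336,246),(-110,-120,8)),("side",(288,271),(-110,120,8))]
fit(pd,[0.5,0,0])
E
python3 m1.py; python3 -c "
from h import *
print(ray('top',(383.2,178.5),0))"
```

```text
pose [ 0.4751  0.2911 -0.0265] 
 [[-0.6, 0.1], [-0.9, 0.7], [-0.2, -0.5], [-1.1, 0.9], [0.5, -1.0], [0.6, -0.9], [-0.1, -1.4], [0.3, -1.2], [-0.4, -1.6], [-1.2, -2.6], [0.2, -1.5], [-1.7, 0.2], [3.5, 0.1], [-0.6, 0.1]]
bar ends
pose [ 0.4752  0.2961 -0.042 ] 
 [[-0.1, -0.1], [-0.3, -0.8], [0.5, -3.1], [-0.5, -2.0], [0.0, 0.5], [1.3, -1.0], [-0.1, 0.9], [-1.1, -0.2]]
pose [ 0.4664 -0.2849 -0.2116] 
 [[-0.2, 0.1], [-0.2, 0.2], [-0.1, -1.3], [0.2, -0.8], [0.0, -0.5], [-0.3, -0.0], [0.0, -1.2], [0.5, -1.1], [-0.1, -0.5], [-0.3, 0.6]]
pose [ 0.4664 -0.2869 -0.163 ] 
 [[-0.2, 0.2], [-0.1, 0.1], [0.1, -1.2], [-0.1, -0.9]]
pose [ 0.4858  0.0088 -0.0736] 
 [[1.3, -0.7], [-0.1, -0.0], [-0.4, 0.2], [-1.5, -0.2], [-13.6, -3.0], [1.3, -3.9], [2.0, 2.7]]
[ 0.64283938 -0.32845243  0.        ]
```

```bash
cat > st.py <<'E'
from h import *
from scipy.spatial.transform import Rotation as Ro
def st():
    s=sensors.get_state();q=s["eef_rot"];R=Ro.from_quat([q[1],q[2],q[3],q[0]]).as_matrix()
    a=np.arctan2(R[1,2],R[0,2]); a=(a+np.pi/2)%np.pi-np.pi/2
    print("t",round(s["clock"],2),"tcp",np.round(s["ee_pos"]*1000,1),"jaw yaw",round(a,4),"fing",np.round(R[:,1],3),"F",np.round(s["ft_force"],1),"w",round(s["grip_width"]*1000,1),"q",np.round(s["qpos"],2))
    return s
if __name__=="__main__": st()
E
python3 st.py; python3 - <<'E'
from h import *
import m1
from h import *
# overlay to check fits
for n in("top","side"):
    im=camera(n)[:,:,::-1].copy()
    for P,pts in((m1.C,[(a*43,b*111,22) for a in(1,-1) for b in(1,-1)]+[(a*29.5,y+b*17.5,22) for y in(-54,0,54) for a in(1,-1) for b in(1,-1)]),(m1.B,[(0,y,140) for y in(-46,46)]),(m1.H,[(a*43,b*31,22) for a in(1,-1) for b in(1,-1)]+[(a*29.5,b*17.5,22)for a in(1,-1) for b in(1,-1)])):
        L=np.array(pts)/1000;c,s=np.cos(P[2]),np.sin(P[2])
        w=np.c_[P[0]+c*L[:,0]-s*L[:,1],P[1]+s*L[:,0]+c*L[:,1],L[:,2]]
        for p in proj(n,w): cv2.circle(im,tuple((p*16).round().astype(int)),12,(0,255,0),-1,shift=4)
    if n=="top": a=im[190:290,90:220];b=im[190:290,310:440]
    else: a=im[220:320,160:290];b=im[150:250,280:410]
    cv2.imwrite(f"pics/ov_{n}.png",cv2.resize(np.hstack([a,b]),None,fx=3,fy=3,interpolation=cv2.INTER_CUBIC))
E
```

```text
t 0.9 tcp [ 180.4 -598.4  222.7] jaw yaw -1.278 fing [ 0. -0. -1.] F [-0.3  0.1 -0.7] w 87.8 q [-1.3   0.42  1.63 -0.    1.09 -0.02]
pose [ 0.4751  0.2911 -0.0265] 
 [[-0.6, 0.1], [-0.9, 0.7], [-0.2, -0.5], [-1.1, 0.9], [0.5, -1.0], [0.6, -0.9], [-0.1, -1.4], [0.3, -1.2], [-0.4, -1.6], [-1.2, -2.6], [0.2, -1.5], [-1.7, 0.2], [3.5, 0.1], [-0.6, 0.1]]
bar ends
pose [ 0.4752  0.2961 -0.042 ] 
 [[-0.1, -0.1], [-0.3, -0.8], [0.5, -3.1], [-0.5, -2.0], [0.0, 0.5], [1.3, -1.0], [-0.1, 0.9], [-1.1, -0.2]]
pose [ 0.4664 -0.2849 -0.2116] 
 [[-0.2, 0.1], [-0.2, 0.2], [-0.1, -1.3], [0.2, -0.8], [0.0, -0.5], [-0.3, -0.0], [0.0, -1.2], [0.5, -1.1], [-0.1, -0.5], [-0.3, 0.6]]
pose [ 0.4664 -0.2869 -0.163 ] 
 [[-0.2, 0.2], [-0.1, 0.1], [0.1, -1.2], [-0.1, -0.9]]
pose [ 0.4858  0.0088 -0.0736] 
 [[1.3, -0.7], [-0.1, -0.0], [-0.4, 0.2], [-1.5, -0.2], [-13.6, -3.0], [1.3, -3.9], [2.0, 2.7]]
```

View pics/ov_top.png

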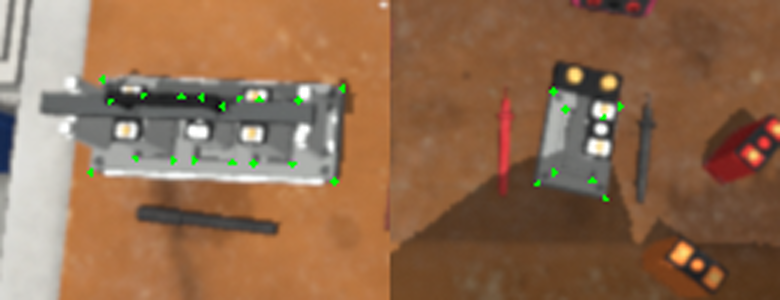

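View pics/ov_side.png

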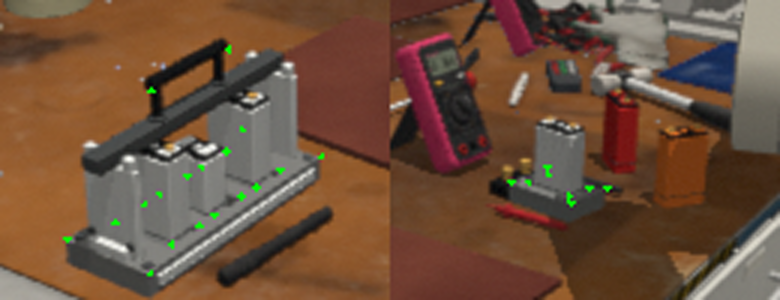

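The fits match the images to about 1 px. First move: swing over to the bar.

```bash
python3 -m pendant '[[[0,120,170,20,0.4],[0,240,348,20,1.0],[0,240,348,20,1.243],[0,240,348,20,1.243],[0,240,348,20,1.243],[0,240,348,20,1.243],[0,240,348,20,1.243],[0,240,348,20,1.243],[0,240,348,20,1.243],[0,240,348,20,1.243]]]'; python3 st.py
```

```text
clock: 2.25
ee_pos: [0.4198, -0.2513, 0.2426]
eef_rot: [0.491, -0.491, 0.509, -0.509]
ft_force: [-0.5, 0.2, 0.5]
grip_width: 0.0877
t 2.25 tcp [ 419.8 -251.3  242.6] jaw yaw -0.0372 fing [-0. -0. -1.] F [-0.5  0.2  0.5] w 87.7 q [-0.56  0.2   1.9  -0.    1.04 -0.53]
```

```bash
python3 -m pendant '[[[0.3,55,545,-10,0],[0.3,55,545,-10,0],[0.3,55,545,-10,0],[0.3,55,545,-10,0],[0.3,55,545,-10,0],[0.3,55,545,-10,0],[0.3,55,545,-10,0],[0.3,55,545,-10,0],[0.3,55,545,-10,0],[0.3,55,545,-10,0]]]'; python3 -m pendant '[[[0.3,0,0,0,0],[0.3,0,0,0,0],[0.3,0,0,0,0],[0.3,0,0,0,0]]]'; python3 - <<'E'
from st import *
st()
a=camera("top");b=camera("side")
crop(a,90,170,130,100,6,"pics/d1.png");crop(b,160,180,130,100,6,"pics/d2.png")
E
```

```text
clock: 3.5
ee_pos: [0.4755, 0.2952, 0.2322]
eef_rot: [0.491, -0.491, 0.509, -0.509]
ft_force: [-0.7, -0.1, -0.4]
grip_width: 0.0619
clock: 4.0
ee_pos: [0.4757, 0.2945, 0.2324]
eef_rot: [0.491, -0.491, 0.509, -0.509]
ft_force: [0.8, 0.5, 0.6]
grip_width: 0.0613
t 4.0 tcp [475.7 294.5 232.4] jaw yaw -0.037 fing [ 0.  0. -1.] F [0.8 0.5 0.6] w 61.3 q [0.53 0.32 1.77 0.   1.06 0.57]
```

View pics/d1.png

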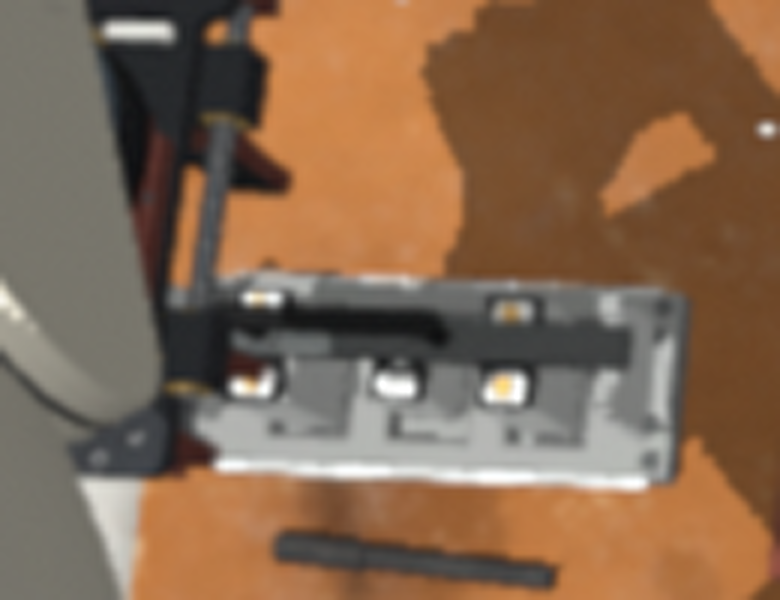

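View pics/d2.png

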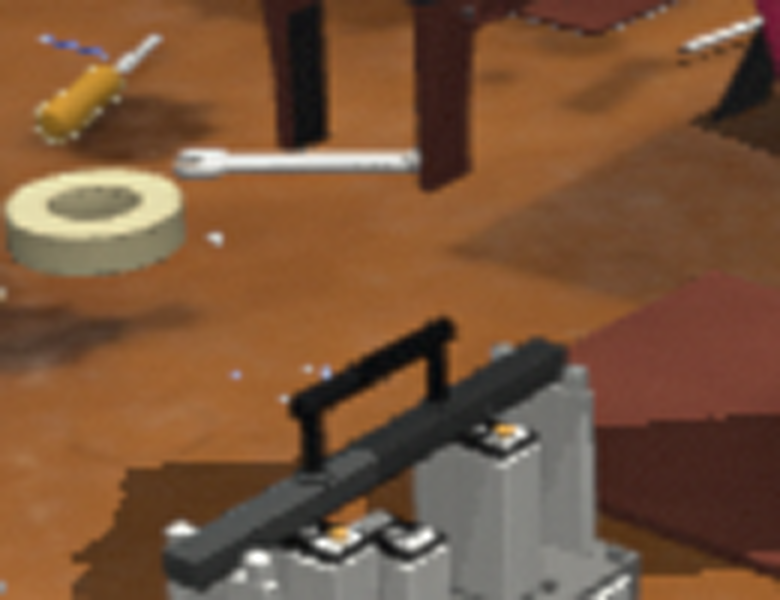

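```bash
python3 -c "
from h import *
print(proj('side',[.4757,.2945,.2324]))"; python3 -m pendant '[[[0.3,0,0,-50,0],[0.3,0,0,-85,0],[0.3,0,0,-106,0],[0.3,0,0,-106,0],[0.3,0,0,-106,0]]]'; python3 - <<'E'
from st import *
st()
b=camera("side")
crop(b,160,180,130,100,6,"pics/e2.png")
E
```

```text
[[221.86736778 206.36949935]]
clock: 4.72
ee_pos: [0.4762, 0.2952, 0.1272]
eef_rot: [-0.491, 0.49, -0.509, 0.509]
ft_force: [-0.6, 0.2, -0.3]
grip_width: 0.0617
t 4.72 tcp [476.2 295.2 127.2] jaw yaw -0.0364 fing [ 0.001  0.001 -1.   ] F [-0.6  0.2 -0.3] w 61.7 q [0.53 0.46 1.84 0.   0.84 0.57]
```

View pics/e2.png

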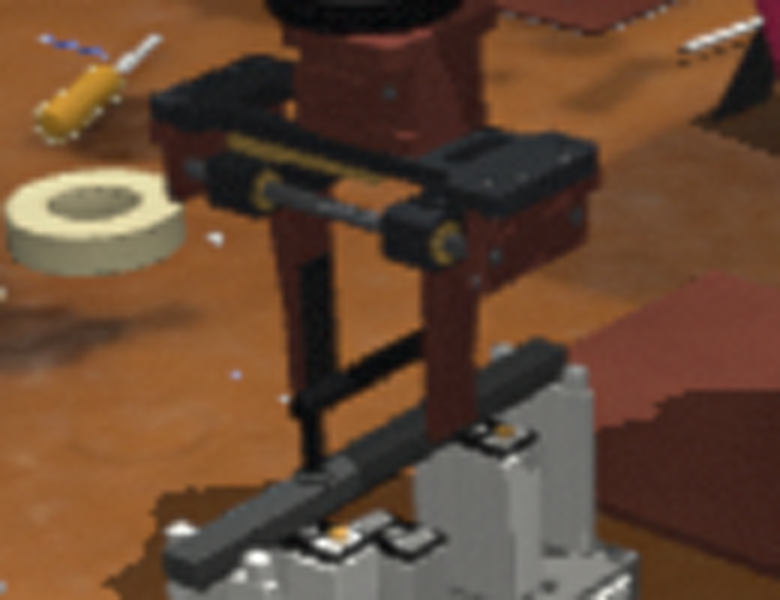

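The handle is between the fingers at about (372,380) in the crop, so I'll close.

```bash
python3 -m pendant '[[[1,0,0,0,0],[1,0,0,0,0],[1,0,0,0,0],[1,0,0,0,0],[1,0,0,0,0],[1,0,0,0,0]]]'; python3 -m pendant '[[[1,0,0,20,0],[1,0,0,50,0],[1,0,0,80,0],[1,0,0,80,0],[1,0,0,80,0]]]';python3 - <<'E'
from st import *
st()
a=camera("top");b=camera("side")
crop(b,160,180,130,100,6,"pics/f2.png")
E
```

```text
clock: 5.52
ee_pos: [0.4764, 0.2953, 0.1275]
eef_rot: [-0.492, 0.49, -0.509, 0.509]
ft_force: [1.1, -0.7, 0.5]
grip_width: 0.0112
clock: 6.15
ee_pos: [0.4756, 0.2948, 0.2062]
eef_rot: [0.491, -0.491, 0.509, -0.509]
ft_force: [-0.2, -0.3, -2.7]
grip_width: 0.0111
t 6.15 tcp [475.6 294.8 206.2] jaw yaw -0.0363 fing [ 0.  0. -1.] F [-0.2 -0.3 -2.7] w 11.1 q [0.53 0.35 1.79 0.   1.   0.57]
```

View pics/f2.png

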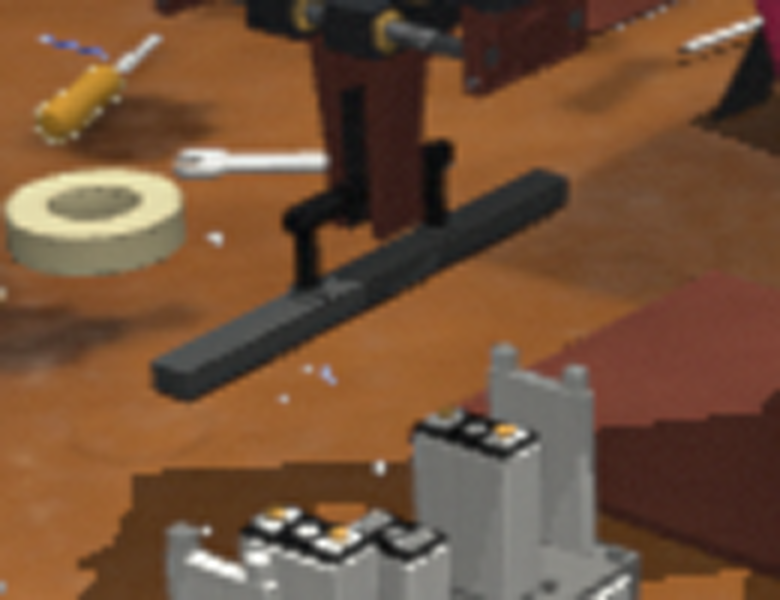

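```bash
python3 -m pendant '[[[1,20,-60,0,0],[1,40,-120,0,0],[1,60,-180,0,0],[1,66,-240,0,-0.02],[1,66,-285,-40,-0.02],[1,66,-285,-90,-0.02],[1,66,-285,-130,-0.02],[1,66,-285,-150,-0.02],[1,66,-285,-160,-0.02],[1,66,-285,-160,-0.02]]]'; python3 -m pendant '[[[1,0,0,-4,0],[1,0,0,-8,0],[1,0,0,-9,0],[1,0,0,-9,0]]]';python3 - <<'E'
from st import *
st()
a=camera("top");b=camera("side")
crop(b,220,160,130,100,6,"pics/g2.png")
E
```

```text
clock: 7.5
ee_pos: [0.5409, 0.0098, 0.045]
eef_rot: [0.485, -0.486, 0.514, -0.513]
ft_force: [-0.5, 0.5, -2.9]
grip_width: 0.0114
clock: 8.0
ee_pos: [0.5412, 0.0098, 0.0365]
eef_rot: [0.485, -0.486, 0.514, -0.514]
ft_force: [-1.0, 0.1, 2.3]
grip_width: 0.0114
t 8.0 tcp [541.2   9.8  36.5] jaw yaw -0.0562 fing [-0.002 -0.    -1.   ] F [-1.   0.1  2.3] w 11.4 q [-0.    0.59  1.91 -0.    0.65  0.05]
```

View pics/g2.png

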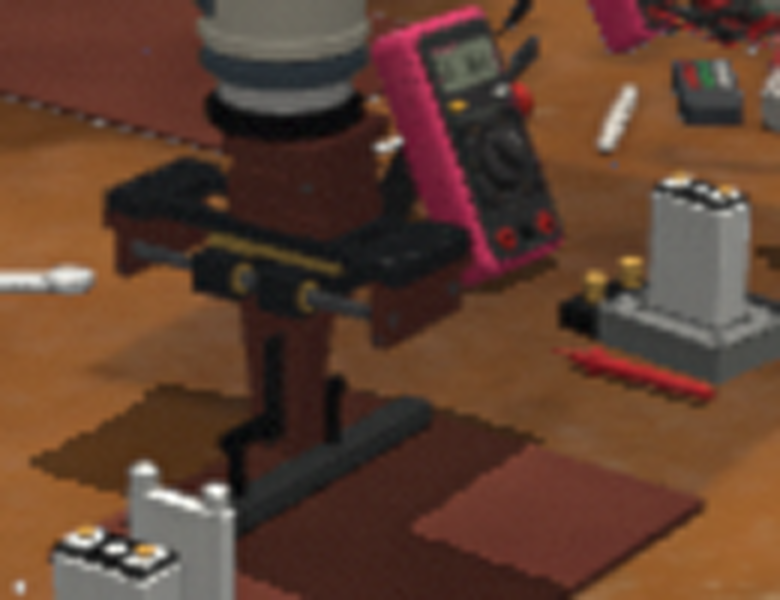

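The bar is resting on the pad (force sign flipped). Release, rise and look.

```bash
python3 -m pendant '[[[0.4,0,0,0,0],[0.4,0,0,0,0],[0.4,0,0,0,0],[0.4,0,0,0,0],[0.4,0,0,40,0],[0,0,0,100,0],[0,-60,-50,160,0],[0,-120,-100,160,0],[0,-120,-100,160,0],[0,-120,-100,160,0]]]'; python3 - <<'E'
from st import *
st()
a=camera("top");b=camera("side")
crop(a,90,180,260,110,3,"pics/h1.png");crop(b,160,180,200,150,4,"pics/h2.png")
for q in["bar","odd_cell","carrier"]:
  for n in("top","side"):
    r=spotter.tip_of(q,n)
    print(q,n,[(np.round(x["centre"],1),round(x["p"],2)) for x in r[:3]])
E
```

```text
clock: 9.35
ee_pos: [0.4193, -0.0914, 0.1972]
eef_rot: [0.485, -0.485, 0.515, -0.514]
ft_force: [0.9, 0.6, -0.3]
grip_width: 0.088
t 9.35 tcp [419.3 -91.4 197.2] jaw yaw -0.0592 fing [-0.001 -0.001 -1.   ] F [ 0.9  0.6 -0.3] w 88.0 q [-0.24  0.17  2.07 -0.    0.91 -0.18]
bar top [(array([264.9, 210.1]), 0.95)]
bar side [(array([271.3, 240.3]), 0.78)]
odd_cell top [(array([163.5, 233.6]), 0.58)]
odd_cell side [(array([224.6, 288.9]), 0.74)]
carrier top [(array([161.6, 233.4]), 0.96), (array([162.9, 234.6]), 0.57)]
carrier side [(array([225.6, 291.9]), 0.94), (array([280.6, 249.7]), 0.28)]
```

View pics/h1.png

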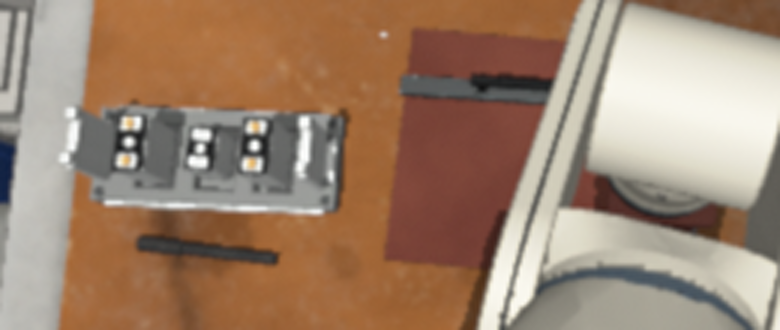

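View pics/h2.png

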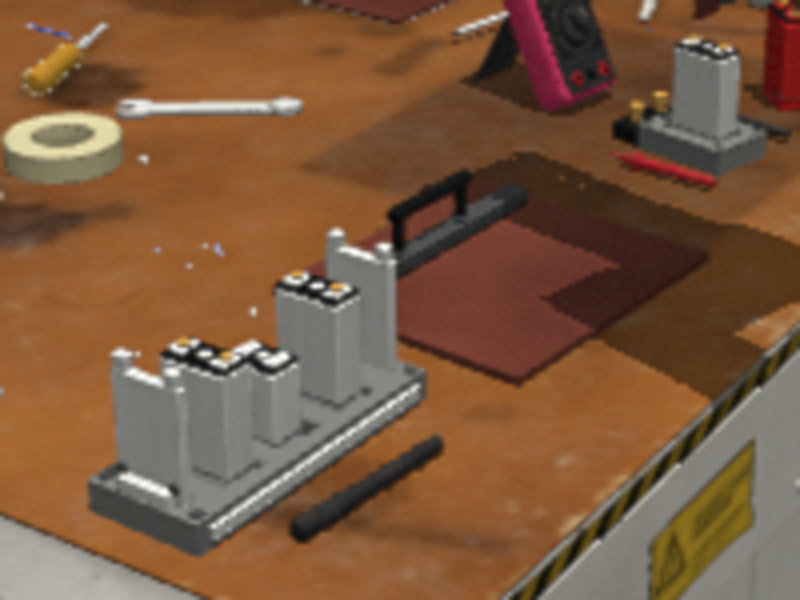

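The bar stands upright on the pad and the carrier is open; the odd cell's lid is at about (157,229) in the top view.

```bash
python3 - <<'E'
from h import *
a=camera("top");crop(a,130,205,60,50,12,"pics/i1.png")
b=camera("side");crop(b,190,250,70,60,10,"pics/i2.png")
print(ray("top",(157.2,229.3),.069))
E
```

```text
[0.47591596 0.28897606 0.069     ]
```

View pics/i1.png

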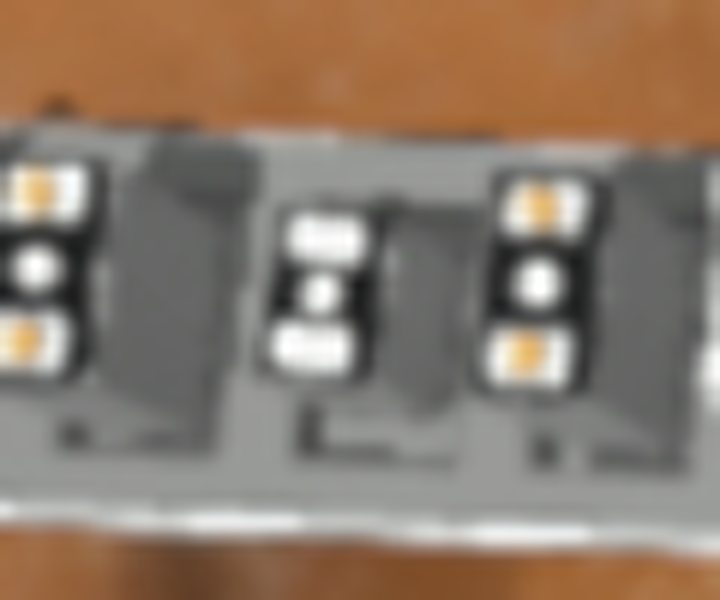

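View pics/i2.png

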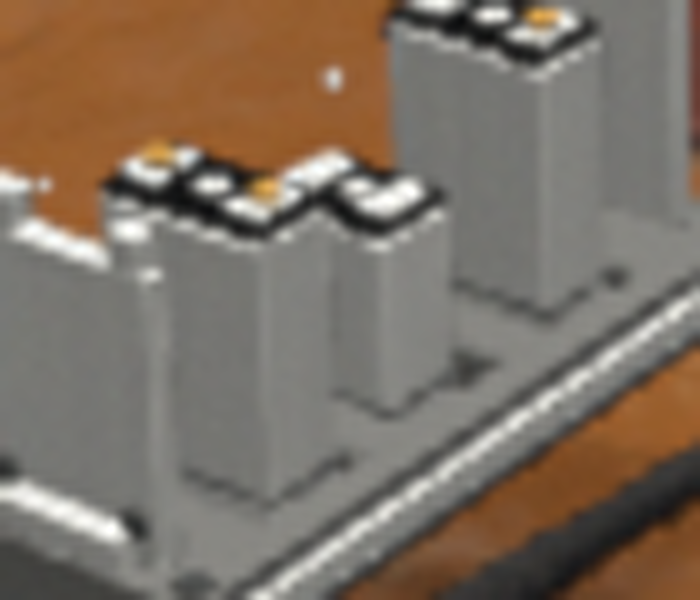

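```bash
python3 - <<'E'
from h import *
g=lambda u,v:((u+.5)/12-.5+130,(v+.5)/12-.5+205)
P=np.array([ray("top",g(*c),.068)[:2] for c in((285,205),(375,215),(355,385),(260,370))])*1000
print(P.round(1),P.mean(0)); e=P[0]-P[3];f=P[1]-P[2];print(np.arctan2(e[1],e[0]),np.arctan2(f[1],f[0]),np.linalg.norm(e),np.linalg.norm(P[0]-P[1]))
print(ray("top",g(321,294),.068))
p=np.array([ray("top",g(*c),.0705)[:2] for c in((330,238),(313,348))])*1000;print(p,np.arctan2(*(p[0]-p[1])[::-1]))
# studs of neighbours
for q in(((540,207),(527,353)),((40,193),(25,342))):
    p=np.array([ray("top",g(*c),.098)[:2] for c in q])*1000;print(p.mean(0),np.linalg.norm(p[0]-p[1]),np.arctan2(*(p[0]-p[1])[::-1]))
E
```

```text
[[496.5 301.3]
 [494.5 281.3]
 [456.7 282.7]
 [459.8 303.7]] [476.89301949 292.24976586]
-0.06503563140072617 -0.036342300086726 36.769680445423624 20.07347687303016
[0.47676432 0.29175282 0.068     ]
[[488.75714749 289.95648759]
 [464.37212298 291.67649207]] -0.0704186494079326
[474.76739233 236.77086445] 31.475027807909427 -0.016291581269465952
[476.53504507 343.42440715] 32.17215579623768 -0.00325419517373511
```

```bash
python3 -m pendant '[[[0,10,60,0,0],[0,20,120,0,0],[0,30,180,0,0],[0,40,240,0,0],[0,50,300,0,0],[0,57,350,0,0],[0,57,383,-20,0],[0,57,383,-50,0],[0,57,383,-50,0],[0,57,383,-50,0]]]'; python3 - <<'E'
from st import *
st()
b=camera("side");crop(b,180,220,90,90,7,"pics/j2.png")
E
```

```text
clock: 11.1
ee_pos: [0.4788, 0.2932, 0.1468]
eef_rot: [0.485, -0.486, 0.514, -0.513]
ft_force: [0.6, 0.2, 0.3]
grip_width: 0.0878
t 11.1 tcp [478.8 293.2 146.8] jaw yaw -0.0556 fing [-0.002  0.    -1.   ] F [0.6 0.2 0.3] w 87.8 q [0.53 0.43 1.83 0.   0.89 0.58]
```

View pics/j2.png

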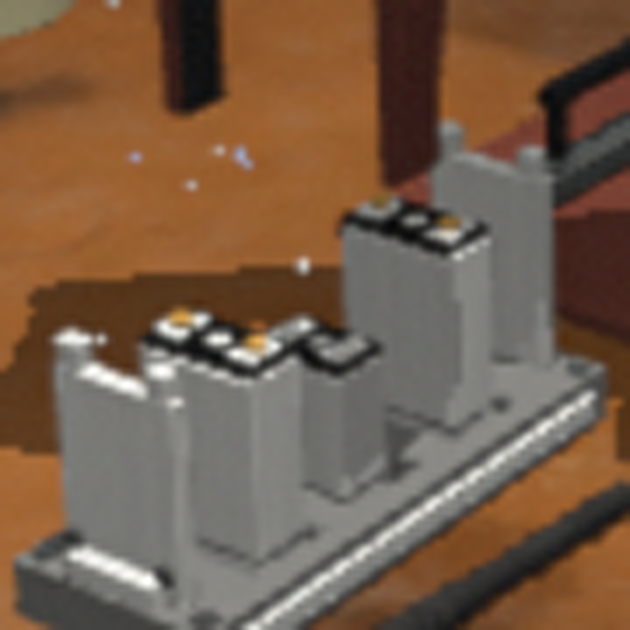

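```bash
python3 -m pendant '[[[0,-2,-2,-40,0],[0,-2,-2,-80,0],[0,-2,-2,-113,0],[0,-2,-2,-113,0],[0,-2,-2,-113,0]]]'; python3 - <<'E'
from st import *
st()
b=camera("side");crop(b,180,220,90,90,7,"pics/k2.png")
E
```

```text
clock: 11.78
ee_pos: [0.4783, 0.2916, 0.0359]
eef_rot: [0.486, -0.485, 0.514, -0.514]
ft_force: [-0.5, 0.1, -0.1]
grip_width: 0.0878
t 11.78 tcp [478.3 291.6  35.9] jaw yaw -0.0563 fing [ 0.001  0.002 -1.   ] F [-0.5  0.1 -0.1] w 87.8 q [0.53 0.61 1.87 0.   0.66 0.58]
```

View pics/k2.png

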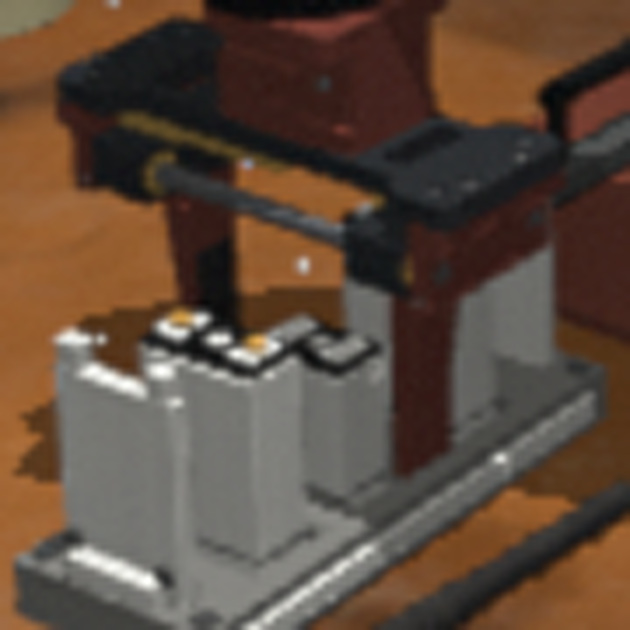

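```bash
python3 -m pendant '[[[0.4,0,0,-2,0],[0.6,0,0,-2,0],[1,0,0,-2,0],[1,0,0,-2,0],[1,0,0,-2,0],[1,0,0,-2,0],[1,0,0,-2,0]]]';python3 st.py; python3 -m pendant '[[[1,0,0,20,0],[1,0,0,60,0],[1,0,0,110,0],[1,0,0,140,0],[1,0,0,140,0],[1,0,0,140,0]]]';python3 - <<'E'
from st import *
st()
b=camera("side");crop(b,160,160,130,100,6,"pics/l2.png")
E
```

```text
clock: 12.7
ee_pos: [0.4782, 0.2917, 0.0341]
eef_rot: [0.486, -0.485, 0.514, -0.514]
ft_force: [-1.3, 0.2, -0.6]
grip_width: 0.0378
t 12.7 tcp [478.2 291.7  34.1] jaw yaw -0.0562 fing [ 0.001  0.002 -1.   ] F [-1.3  0.2 -0.6] w 37.8 q [0.53 0.61 1.87 0.   0.66 0.58]
clock: 13.45
ee_pos: [0.4775, 0.2913, 0.1728]
eef_rot: [0.486, -0.486, 0.514, -0.513]
ft_force: [-0.2, -0.4, -1.4]
grip_width: 0.0377
t 13.45 tcp [477.5 291.3 172.8] jaw yaw -0.0562 fing [-0.     0.001 -1.   ] F [-0.2 -0.4 -1.4] w 37.7 q [0.53 0.39 1.81 0.   0.93 0.58]
```

View pics/l2.png

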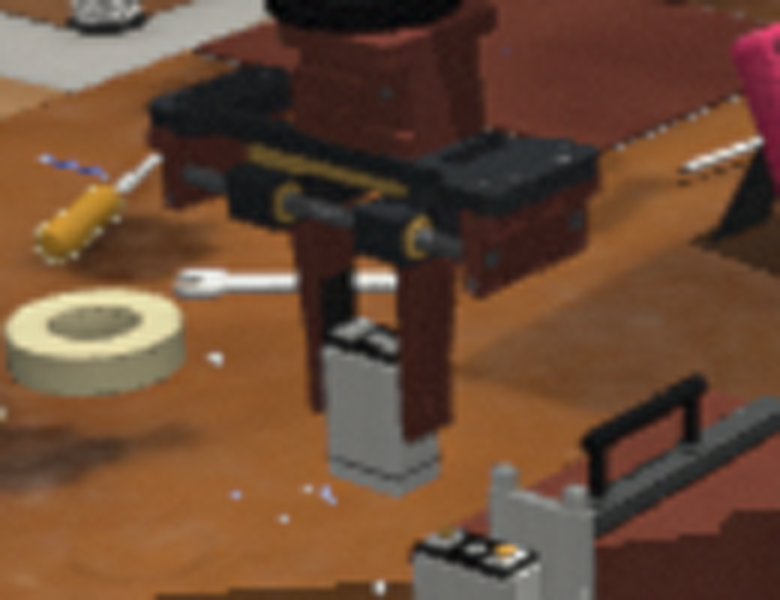

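```bash
python3 -m pendant '[[[1,-10,-60,0,0],[1,-20,-120,0,0],[1,-30,-180,0,0],[1,-45,-240,0,0],[1,-52,-281,-40,0],[1,-52,-281,-90,0],[1,-52,-281,-120,0],[1,-52,-281,-130,0],[1,-52,-281,-130,0],[1,-52,-281,-130,0]]]'; python3 -m pendant '[[[1,0,0,-4,0],[1,0,0,-7,0],[1,0,0,-9,0],[1,0,0,-9,0]]]';python3 - <<'E'
from st import *
st()
b=camera("side");crop(b,220,160,130,100,6,"pics/m2.png")
E
```

```text
clock: 14.75
ee_pos: [0.4259, 0.0103, 0.0431]
eef_rot: [0.486, -0.486, 0.514, -0.514]
ft_force: [0.1, 0.0, -1.0]
grip_width: 0.0379
clock: 15.25
ee_pos: [0.426, 0.0103, 0.0341]
eef_rot: [0.486, -0.486, 0.514, -0.514]
ft_force: [0.2, 0.1, -0.1]
grip_width: 0.0381
t 15.25 tcp [426.   10.3  34.1] jaw yaw -0.0558 fing [ 0.     0.001 -1.   ] F [ 0.2  0.1 -0.1] w 38.1 q [-0.    0.49  2.16  0.    0.49  0.05]
```

View pics/m2.png

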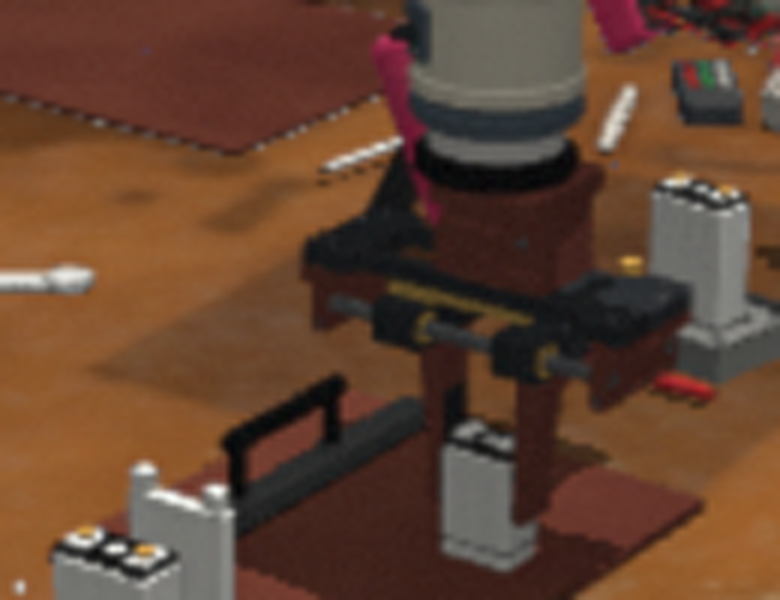

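```bash
python3 -m pendant '[[[1,0,0,-1,0],[0.4,0,0,-1,0],[0.2,0,0,-1,0],[0,0,0,-1,0],[0,0,0,-1,0],[0,0,0,-1,0],[0,0,0,40,0],[0,0,0,90,0],[0,0,0,130,0],[0,0,0,130,0]]]'; python3 -m pendant '[[[0,-8,60,0,0],[0,-8,120,0,0],[0,-8,180,0,0],[0,-8,180,0,0],[0,-8,180,0,0]]]'; python3 - <<'E'
from st import *
st()
a=camera("top");b=camera("side");crop(b,200,140,170,130,4.5,"pics/n2.png");crop(a,340,190,75,75,8,"pics/n1.png");crop(a,215,180,110,100,6,"pics/n3.png")
E
```

```text
clock: 16.55
ee_pos: [0.4279, 0.0103, 0.1667]
eef_rot: [-0.488, 0.484, -0.512, 0.515]
ft_force: [0.7, -0.0, -0.5]
grip_width: 0.0879
clock: 17.18
ee_pos: [0.4189, 0.1898, 0.1655]
eef_rot: [-0.487, 0.485, -0.512, 0.515]
ft_force: [0.3, -0.0, 0.8]
grip_width: 0.0877
t 17.18 tcp [418.9 189.8 165.5] jaw yaw -0.0545 fing [ 0.004 -0.001 -1.   ] F [ 0.3 -0.   0.8] w 87.7 q [ 0.4   0.27  2.03 -0.    0.84  0.46]
```

View pics/n2.png

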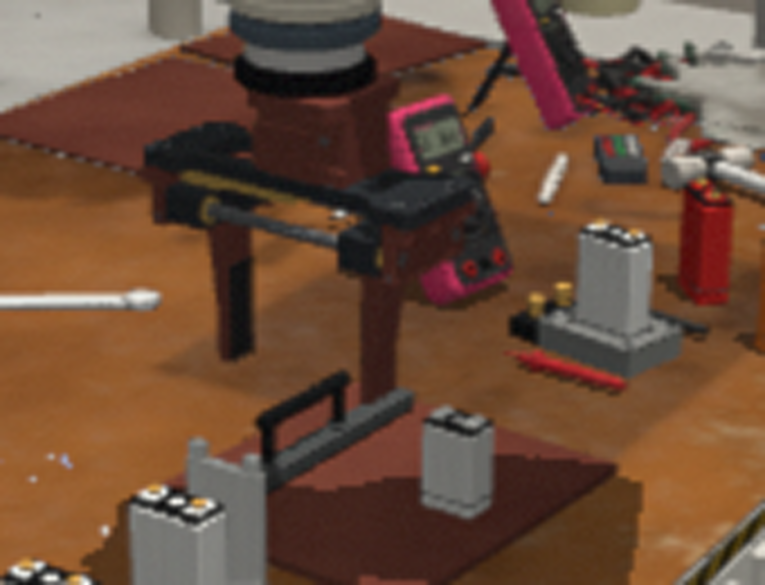

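View pics/n1.png

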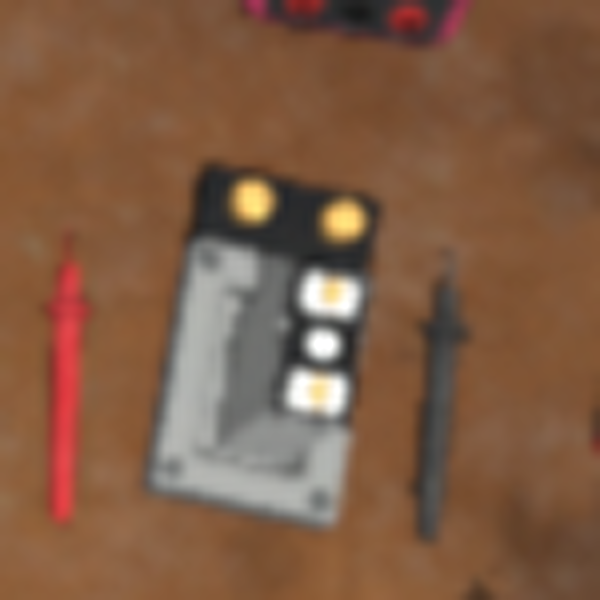

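View pics/n3.png

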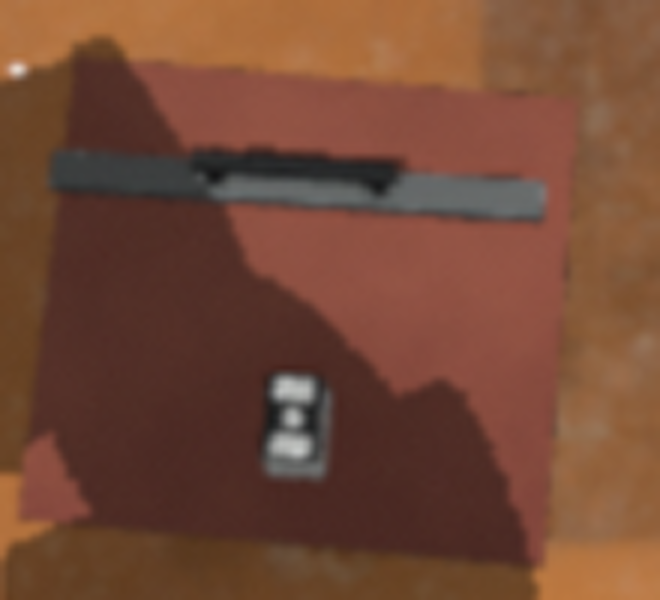

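The odd cell and bar are both upright on the pad. I'll re-measure the spare, the holder and the odd cell.

```bash
python3 - <<'E'
from fit import *
g=lambda u,v:((u+.5)/8-.5+340,(v+.5)/8-.5+190)
p=np.array([ray("top",g(*c),.098)[:2] for c in((332,292),(319,392))])*1000
print("spare",p.mean(0),np.linalg.norm(p[0]-p[1]),np.arctan2(*(p[0]-p[1])[::-1]))
v=lambda a,b:(270+a/6,150+b/6)
obs=[("top",g(252,200),(59,16,31)),("top",g(343,218),(59,-16,31)),("top",g(152,488),(-43,31,22)),("top",g(338,520),(-43,-31,22)),("top",g(192,240),(43,31,22)),("top",g(308,470),(-29.5,-17.5,22)),("top",g(200,452),(-29.5,17.5,22))]
H=fit(obs,[.466,-.285,-.2])
k=lambda u,v:((u+.5)/6-.5+215,(v+.5)/6-.5+180)
P=np.array([ray("top",k(*c),.076)[:2] for c in((268,372),(324,376),(322,464),(264,458))])*1000;print("odd",P.mean(0),P.round(1))
print(ray("top",k(292,417),.077), proj("top",[.4264,.0103,.077]))
E
```

```text
spare [ 467.92851928 -286.5089673 ] 32.61747671650748 -0.1750953917015266
pose [ 0.4684 -0.2853 -0.1894] 
 [[-0.3, -0.2], [-0.0, -0.2], [0.5, -0.4], [-0.0, 0.1], [0.2, 0.1], [-0.5, 0.5], [0.2, 0.2]]
odd [425.35172024   8.70883431] [[444.8  20.5]
 [443.3  -3.6]
 [405.5  -3.4]
 [407.8  21.4]]
[0.42534636 0.00973098 0.077     ] [[263.03608461 248.67226373]]
```

```bash
python3 -m pendant '[[[0,5,-60,0,-0.02],[0,10,-120,0,-0.05],[0,15,-180,0,-0.08],[0,20,-240,0,-0.1],[0,25,-300,0,-0.125],[0,33,-360,0,-0.125],[0,42,-420,0,-0.125],[0,49,-476,0,-0.125],[0,49,-476,0,-0.125],[0,49,-476,0,-0.125]]]'; python3 -m pendant '[[[0,0,0,0,0],[0,0,0,0,0]]]';python3 - <<'E'
from st import *
st()
b=camera("side");crop(b,280,120,110,110,5.5,"pics/o2.png")
E
```

```text
clock: 18.52
ee_pos: [0.4668, -0.2872, 0.1654]
eef_rot: [-0.453, 0.451, -0.543, 0.545]
ft_force: [0.1, 0.3, -0.1]
grip_width: 0.0879
clock: 18.77
ee_pos: [0.4665, -0.2861, 0.1654]
eef_rot: [-0.453, 0.451, -0.543, 0.544]
ft_force: [0.2, 0.1, 0.0]
grip_width: 0.088
t 18.77 tcp [ 466.5 -286.1  165.4] jaw yaw -0.1835 fing [ 0.003  0.    -1.   ] F [0.2 0.1 0. ] w 88.0 q [-0.57  0.39  1.85  0.    0.91 -0.39]
```

View pics/o2.png

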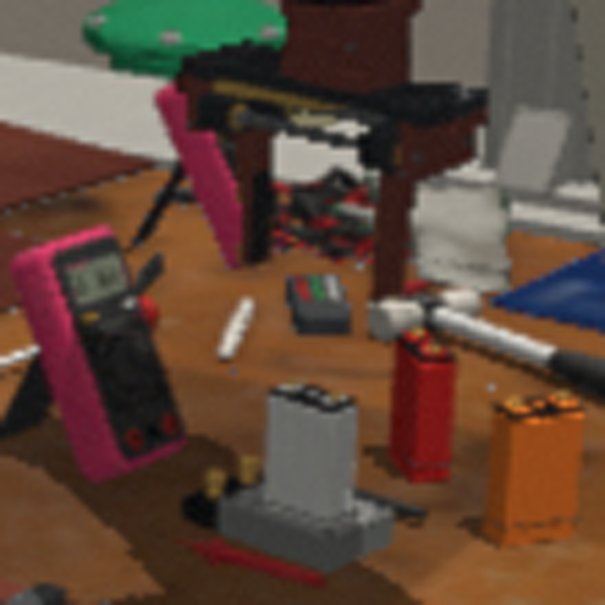

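```bash
python3 -m pendant '[[[0,1,0,-40,0],[0,1,0,-80,0],[0,1,0,-114,0],[0,1,0,-114,0],[0,1,0,-114,0]]]'; python3 - <<'E'
from st import *
st()
b=camera("side");crop(b,280,120,110,110,5.5,"pics/p2.png")
E
python3 -m pendant '[[[0.3,1,0,0,0],[0.5,1,0,0,0],[1,1,0,0,0],[1,1,0,0,0],[1,1,0,0,0],[1,1,0,0,0]]]';python3 st.py
```

```text
clock: 19.45
ee_pos: [0.4684, -0.2863, 0.0525]
eef_rot: [-0.453, 0.451, -0.543, 0.545]
ft_force: [0.4, -0.1, 0.5]
grip_width: 0.088
t 19.45 tcp [ 468.4 -286.3   52.5] jaw yaw -0.1829 fing [ 0.004 -0.    -1.   ] F [ 0.4 -0.1  0.5] w 88.0 q [-0.57  0.57  1.89  0.    0.68 -0.39]
clock: 20.25
ee_pos: [0.4695, -0.2865, 0.053]
eef_rot: [-0.453, 0.451, -0.542, 0.545]
ft_force: [-1.9, 0.6, 2.6]
grip_width: 0.0499
t 20.25 tcp [ 469.5 -286.5   53. ] jaw yaw -0.183 fing [ 0.004 -0.001 -1.   ] F [-1.9  0.6  2.6] w 49.9 q [-0.57  0.57  1.89  0.    0.68 -0.39]
```

View pics/p2.png

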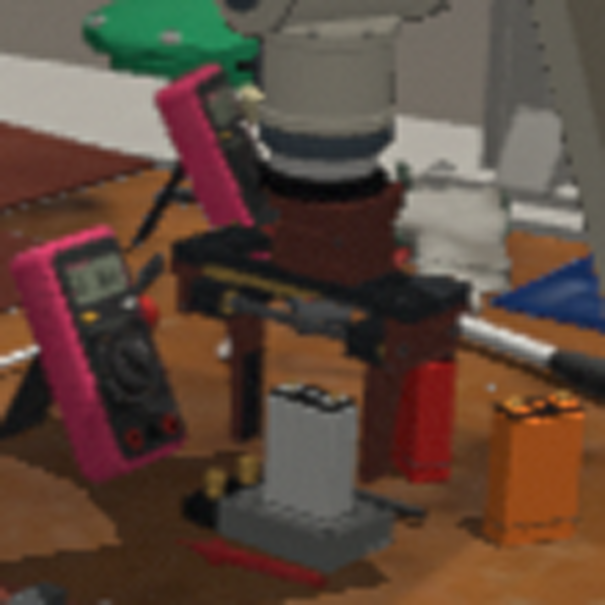

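```bash
python3 -m pendant '[[[1,0,0,15,0],[1,0,0,50,0],[1,0,0,100,0],[1,0,0,150,0],[1,0,0,150,0],[1,0,0,150,0]]]';python3 - <<'E'
from st import *
st()
b=camera("side");crop(b,280,90,110,140,4.2,"pics/q2.png")
E
```

```text
clock: 21.0
ee_pos: [0.469, -0.2862, 0.2028]
eef_rot: [-0.453, 0.451, -0.543, 0.545]
ft_force: [0.1, -0.1, -2.3]
grip_width: 0.0496
t 21.0 tcp [ 469.  -286.2  202.8] jaw yaw -0.1829 fing [ 0.004 -0.001 -1.   ] F [ 0.1 -0.1 -2.3] w 49.6 q [-0.57  0.34  1.82  0.    0.98 -0.39]
```

View pics/q2.png

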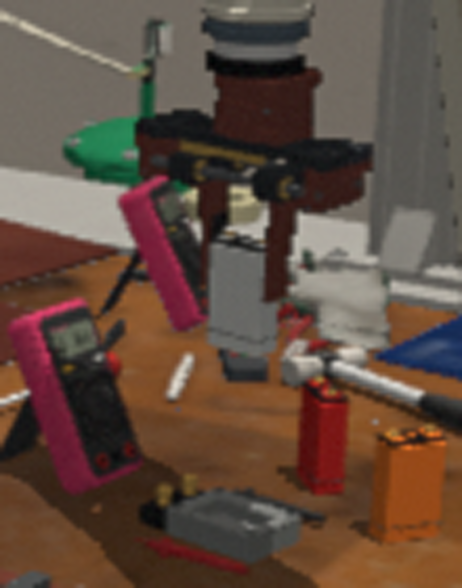

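```bash
python3 - <<'E'
from h import *
a=camera("top");b=camera("side")
def dr(im,n,P,x0,y0,w,h,s,f):
    im=cv2.resize(im[y0:y0+h,x0:x0+w,::-1],None,fx=s,fy=s,interpolation=cv2.INTER_CUBIC)
    c,sn=np.cos(P[2]),np.sin(P[2])
    def q(pts,col):
        L=np.array(pts)/1000.
        p=proj(n,np.c_[P[0]+c*L[:,0]-sn*L[:,1],P[1]+sn*L[:,0]+c*L[:,1],L[:,2]]);p=(p-[x0,y0]+.5)*s
        cv2.polylines(im,[p.round().astype(np.int32)],True,col,1)
    for y in(-54,0,54): q([(29.5,y+17.5,22),(29.5,y-17.5,22),(-29.5,y-17.5,22),(-29.5,y+17.5,22)],(0,255,0))
    q([(43,111,22),(43,-111,22),(-43,-111,22),(-43,111,22)],(0,0,255))
    for y in(-103,103): q([(26,y,99),(26,y,109),(14,y,109),(14,y,99),(-14,y,99),(-14,y,109),(-26,y,109),(-26,y,99)],(255,0,0))
    cv2.imwrite(f,im)
P=(.4752,.2915,-.026)
dr(a,"top",P,100,195,110,75,7,"pics/r1.png");dr(b,"side",P,175,220,110,110,5.4,"pics/r2.png")
E
```

```text
(no output)
```

View pics/r1.png

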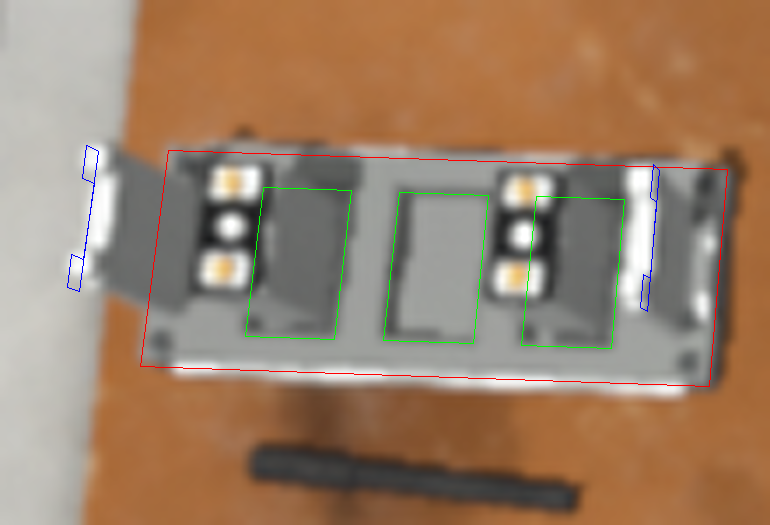

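View pics/r2.png

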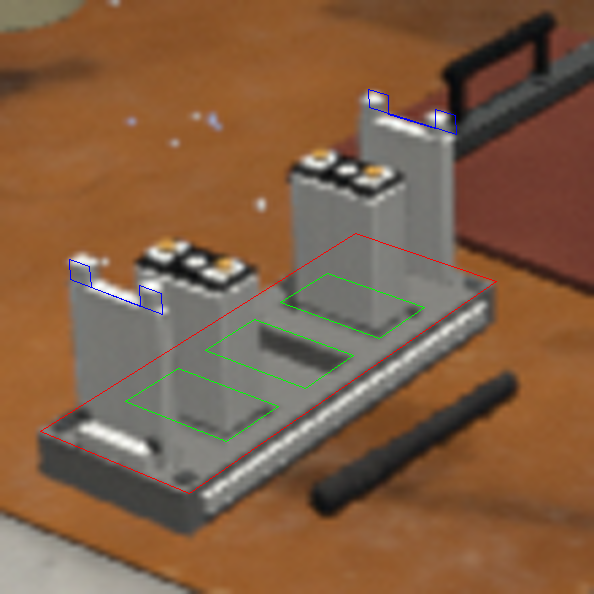

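The carrier model overlays the pockets and notches well. The empty middle pocket is at about (437,265) in r1. Carrying the spare there now.

```bash
python3 -m pendant '[[[1,0,40,0,0.03],[1,0,100,0,0.07],[1,0,160,0,0.1],[1,0,220,0,0.153],[1,0,280,0,0.153],[1,0,340,0,0.153],[1,0,400,0,0.153],[1,3,460,0,0.153],[1,6,520,0,0.153],[1,6,560,0,0.153]]]'; python3 -m pendant '[[[1,1,20,0,0],[1,1,20,0,0],[1,1,20,0,0],[1,1,20,0,0],[1,1,20,0,0]]]';python3 - <<'E'
from st import *
st()
b=camera("side");crop(b,160,170,130,150,4,"pics/s2.png");crop(camera("top"),100,195,110,75,7,"pics/s1.png")
E
```

```text
clock: 22.4
ee_pos: [0.4738, 0.2765, 0.2]
eef_rot: [0.493, -0.493, 0.507, -0.507]
ft_force: [1.0, 0.4, -2.1]
grip_width: 0.0499
clock: 23.02
ee_pos: [0.475, 0.2956, 0.2002]
eef_rot: [0.493, -0.492, 0.507, -0.507]
ft_force: [0.2, 0.1, -2.9]
grip_width: 0.0499
t 23.02 tcp [475.  295.6 200.2] jaw yaw -0.0297 fing [-0.  0. -1.] F [ 0.2  0.1 -2.9] w 49.9 q [0.54 0.36 1.79 0.   0.99 0.56]
```

View pics/s2.png

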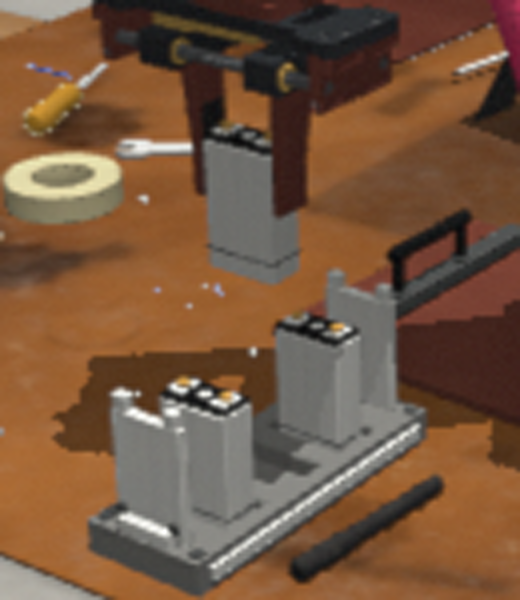

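View pics/s1.png

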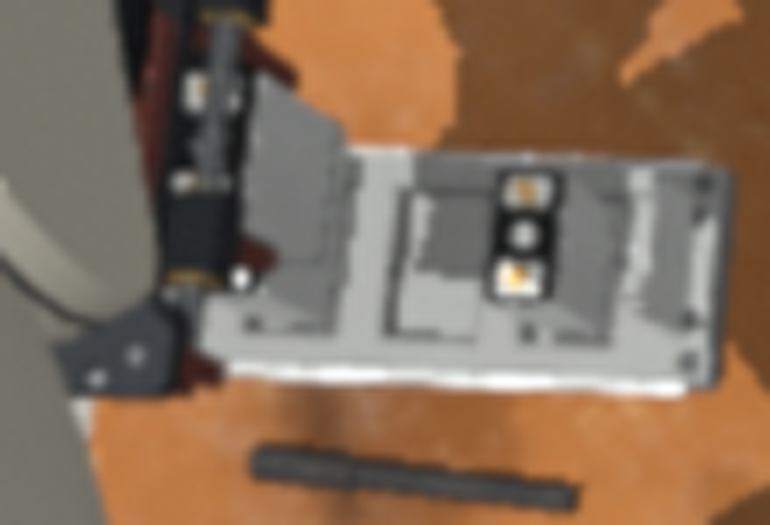

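```bash
python3 -m pendant '[[[1,0,-4,0,0],[1,0,-4,0,0],[1,0,-4,-40,0],[1,0,-4,-80,0],[1,0,-4,-110,0],[1,0,-4,-124,0],[1,0,-4,-124,0],[1,0,-4,-124,0]]]';python3 - <<'E'
from st import *
st()
b=camera("side");crop(b,180,215,95,105,6,"pics/t2.png");crop(camera("top"),100,195,110,75,7,"pics/t1.png")
E
```

```text
clock: 24.12
ee_pos: [0.4759, 0.2924, 0.0774]
eef_rot: [-0.493, 0.492, -0.507, 0.507]
ft_force: [0.6, -0.2, -2.5]
grip_width: 0.0499
t 24.12 tcp [475.9 292.4  77.4] jaw yaw -0.0293 fing [ 0.002  0.001 -1.   ] F [ 0.6 -0.2 -2.5] w 49.9 q [0.53 0.54 1.86 0.   0.74 0.56]
```

View pics/t2.png

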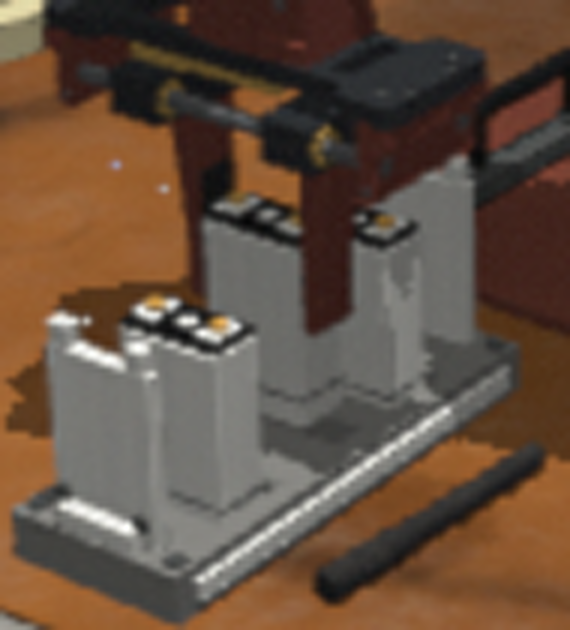

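View pics/t1.png

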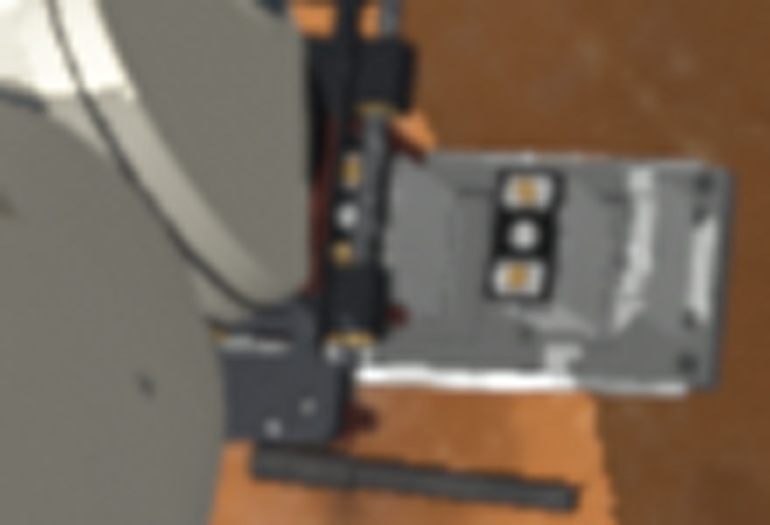

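```bash
python3 -m pendant '[[[1,0,-1,-6,0],[1,0,-1,-12,0],[1,0,-1,-15,0],[1,0,-1,-15,0]]]';python3 -m pendant '[[[1,0,0,-4,0],[1,0,0,-8,0],[1,0,0,-8,0]]]';python3 - <<'E'
from st import *
st()
b=camera("side");crop(b,180,215,95,105,6,"pics/u2.png")
E
```

```text
clock: 24.72
ee_pos: [0.4756, 0.2913, 0.0621]
eef_rot: [-0.493, 0.492, -0.507, 0.507]
ft_force: [-0.8, 0.5, -2.5]
grip_width: 0.0496
clock: 25.1
ee_pos: [0.4753, 0.2911, 0.0537]
eef_rot: [0.493, -0.492, 0.507, -0.507]
ft_force: [-0.1, -0.6, -2.2]
grip_width: 0.0498
t 25.1 tcp [475.3 291.1  53.7] jaw yaw -0.0292 fing [ 0.001  0.001 -1.   ] F [-0.1 -0.6 -2.2] w 49.8 q [0.53 0.57 1.87 0.   0.69 0.56]
```

View pics/u2.png

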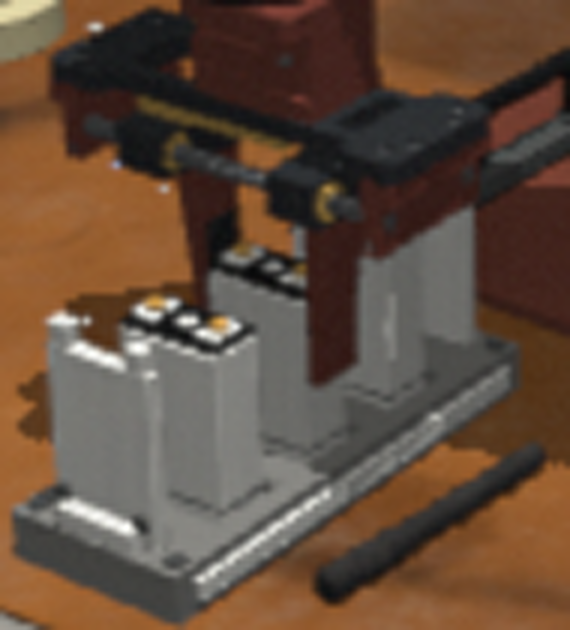

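It's in the pocket. Lower the last millimetre, release, and retreat.

```bash
python3 -m pendant '[[[1,0,0,-1,0],[1,0,0,-1.5,0],[1,0,0,-1.5,0]]]'; python3 st.py; python3 -m pendant '[[[0.4,0,0,0,0],[0.2,0,0,0,0],[0,0,0,0,0],[0,0,0,0,0],[0,0,0,0,0],[0,0,0,40,0],[0,0,0,90,0],[0,0,0,130,0],[0,0,0,130,0]]]'; python3 -m pendant '[[[0,-20,-60,-10,0],[0,-50,-120,-10,0],[0,-50,-180,-10,0],[0,-50,-240,-10,0],[0,-50,-282,-10,-0.027],[0,-50,-282,-10,-0.027],[0,-50,-282,-10,-0.027]]]'; python3 - <<'E'
from st import *
st()
b=camera("side");crop(b,180,170,150,140,4.2,"pics/v2.png");crop(camera("top"),100,185,210,95,3.7,"pics/v1.png")
E
```

```text
clock: 25.52
ee_pos: [0.4756, 0.2914, 0.053]
eef_rot: [-0.493, 0.492, -0.507, 0.507]
ft_force: [-2.2, -0.3, 4.5]
grip_width: 0.0502
t 25.52 tcp [475.6 291.4  53. ] jaw yaw -0.0292 fing [ 0.001  0.001 -1.   ] F [-2.2 -0.3  4.5] w 50.2 q [0.53 0.58 1.87 0.   0.69 0.56]
clock: 26.65
ee_pos: [0.4774, 0.2924, 0.1863]
eef_rot: [-0.496, 0.49, -0.507, 0.508]
ft_force: [-0.1, 0.3, -0.2]
grip_width: 0.0878
clock: 27.52
ee_pos: [0.427, 0.0107, 0.1756]
eef_rot: [-0.488, 0.483, -0.514, 0.514]
ft_force: [0.1, 0.9, 0.1]
grip_width: 0.0878
t 27.52 tcp [427.   10.7 175.6] jaw yaw -0.0568 fing [ 0.006  0.005 -1.   ] F [0.1 0.9 0.1] w 87.8 q [-0.01  0.2   2.09  0.01  0.84  0.05]
```

View pics/v2.png

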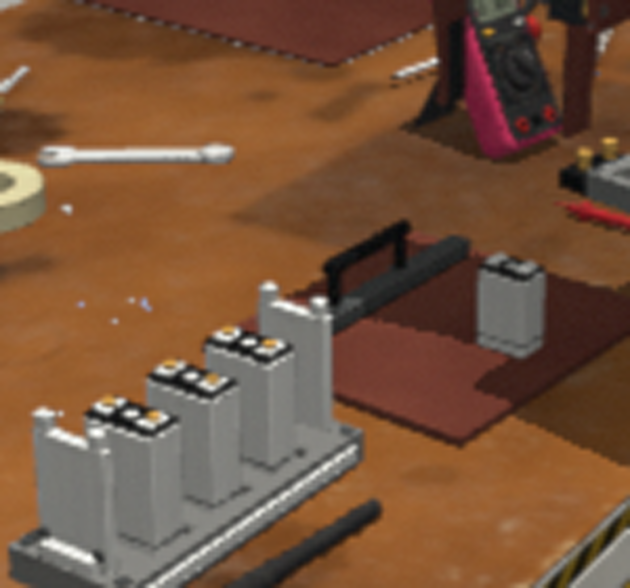

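View pics/v1.png

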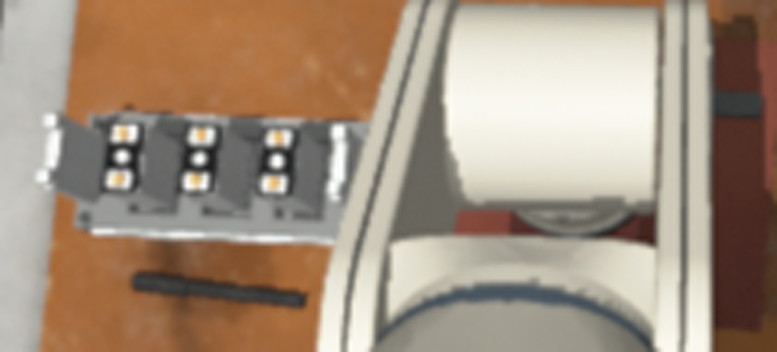

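All three cells stand level in the carrier. Now pick up the odd cell at about (425.5, 10).

```bash
python3 -m pendant '[[[0,-1,0,-40,0],[0,-1,0,-90,0],[0,-1,0,-125,0],[0,-1,0,-139,0],[0,-1,0,-139,0],[0,-1,0,-139,0]]]'; python3 - <<'E'
from st import *
st()
b=camera("side");crop(b,230,160,120,100,6,"pics/w2.png")
E
python3 -m pendant '[[[0.4,0,0,-1,0],[0.6,0,0,-2,0],[1,0,0,-2,0],[1,0,0,-2,0],[1,0,0,-2,0],[1,0,0,-2,0],[1,0,0,-2,0]]]';python3 st.py
```

```text
clock: 28.38
ee_pos: [0.4271, 0.0117, 0.0378]
eef_rot: [-0.489, 0.483, -0.513, 0.514]
ft_force: [-0.0, 0.9, 0.3]
grip_width: 0.0878
t 28.38 tcp [427.1  11.7  37.8] jaw yaw -0.0542 fing [ 0.008  0.005 -1.   ] F [-0.   0.9  0.3] w 87.8 q [-0.    0.48  2.16  0.01  0.49  0.04]
clock: 29.3
ee_pos: [0.4271, 0.0116, 0.0359]
eef_rot: [-0.489, 0.483, -0.513, 0.514]
ft_force: [-0.3, 0.5, 1.7]
grip_width: 0.0377
t 29.3 tcp [427.1  11.6  35.9] jaw yaw -0.0545 fing [ 0.008  0.005 -1.   ] F [-0.3  0.5  1.7] w 37.7 q [-0.    0.49  2.16  0.01  0.48  0.04]
```

View pics/w2.png

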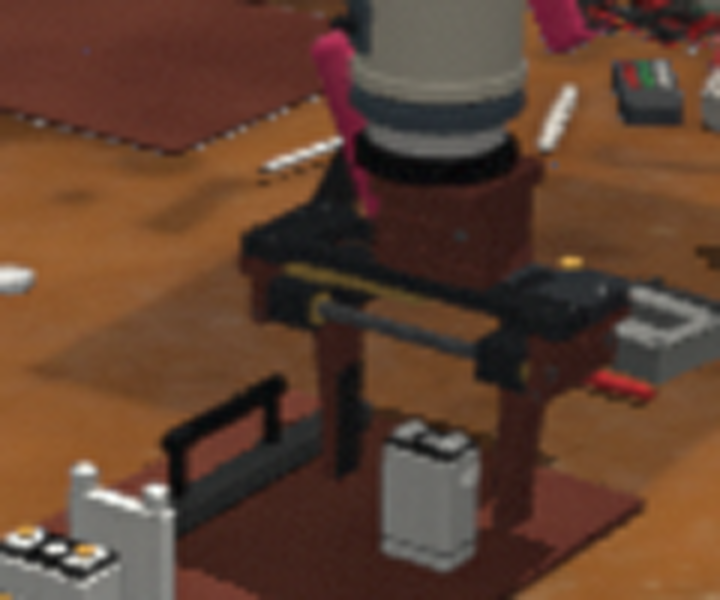

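```bash
python3 -m pendant '[[[1,0,0,30,0],[1,0,0,70,0],[1,0,0,110,0],[1,8,-50,110,-0.05],[1,16,-110,110,-0.1],[1,24,-170,110,-0.146],[1,32,-230,110,-0.146],[1,40,-280,110,-0.146],[1,40,-295,110,-0.146],[1,40,-295,110,-0.146]]]'; python3 -m pendant '[[[1,0,0,0,0],[1,0,0,0,0]]]';python3 - <<'E'
from st import *
st()
b=camera("side");crop(b,280,110,110,110,5.5,"pics/x2.png")
E
```

```text
clock: 30.55
ee_pos: [0.4665, -0.2836, 0.1454]
eef_rot: [-0.45, 0.444, -0.547, 0.549]
ft_force: [-1.1, 0.5, -1.7]
grip_width: 0.0379
clock: 30.8
ee_pos: [0.4662, -0.2821, 0.1453]
eef_rot: [-0.451, 0.444, -0.547, 0.548]
ft_force: [-1.3, 0.1, -1.4]
grip_width: 0.0378
t 30.8 tcp [ 466.2 -282.1  145.3] jaw yaw -0.2004 fing [ 0.007  0.005 -1.   ] F [-1.3  0.1 -1.4] w 37.8 q [-0.57  0.41  1.87  0.01  0.86 -0.38]
```

View pics/x2.png

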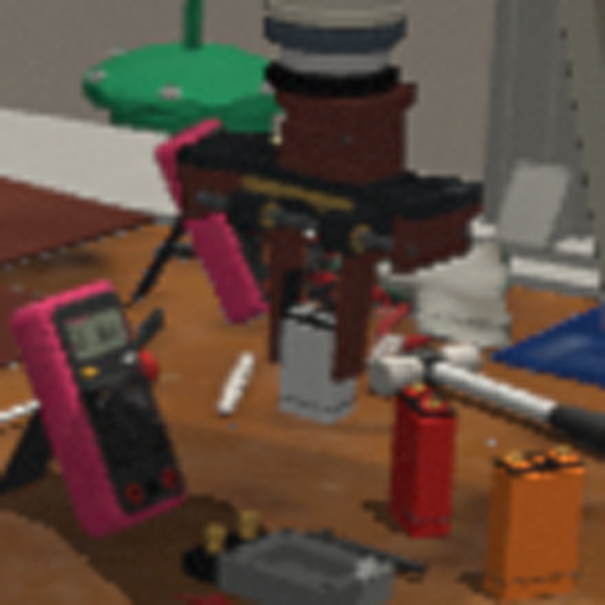

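```bash
python3 -m pendant '[[[1,1,-2,0,0],[1,1,-2,-30,0],[1,1,-2,-60,0],[1,1,-2,-85,0],[1,1,-2,-85,0],[1,1,-2,-85,0]]]';python3 - <<'E'
from st import *
st()
P=(.468,-.2853,-.197)
for n,(x0,y0,w,h,s) in(("side",(300,150,80,75,7)),("top",(335,185,85,85,7))):
    im=camera(n);im=cv2.resize(im[y0:y0+h,x0:x0+w,::-1],None,fx=s,fy=s,interpolation=cv2.INTER_CUBIC)
    c,sn=np.cos(P[2]),np.sin(P[2])
    for pts in([(29.5,17.5,22),(29.5,-17.5,22),(-29.5,-17.5,22),(-29.5,17.5,22)],[(43,31,22),(43,-31,22),(-43,-31,22),(-43,31,22)]):
        L=np.array(pts)/1000.;p=proj(n,np.c_[P[0]+c*L[:,0]-sn*L[:,1],P[1]+sn*L[:,0]+c*L[:,1],L[:,2]]);p=(p-[x0,y0]+.5)*s
        cv2.polylines(im,[p.round().astype(np.int32)],True,(0,255,0),1)
    cv2.imwrite(f"pics/y_{n}.png",im)
E
```

```text
clock: 31.6
ee_pos: [0.468, -0.2845, 0.0612]
eef_rot: [-0.451, 0.444, -0.547, 0.548]
ft_force: [0.3, 1.0, -0.9]
grip_width: 0.038
t 31.6 tcp [ 468.  -284.5   61.2] jaw yaw -0.2002 fing [ 0.008  0.004 -1.   ] F [ 0.3  1.  -0.9] w 38.0 q [-0.57  0.55  1.9   0.01  0.69 -0.38]
```

View pics/y_side.png

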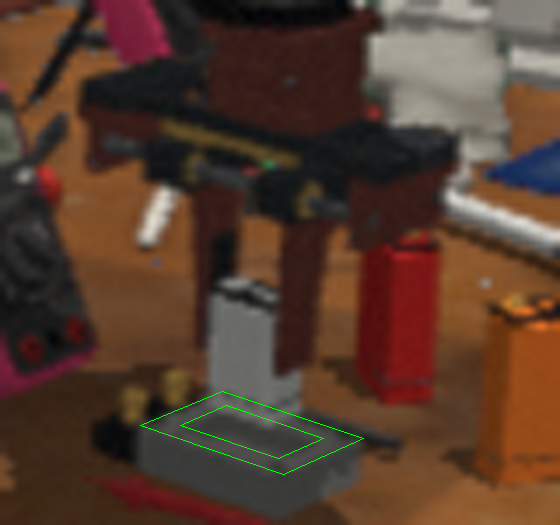

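View pics/y_top.png

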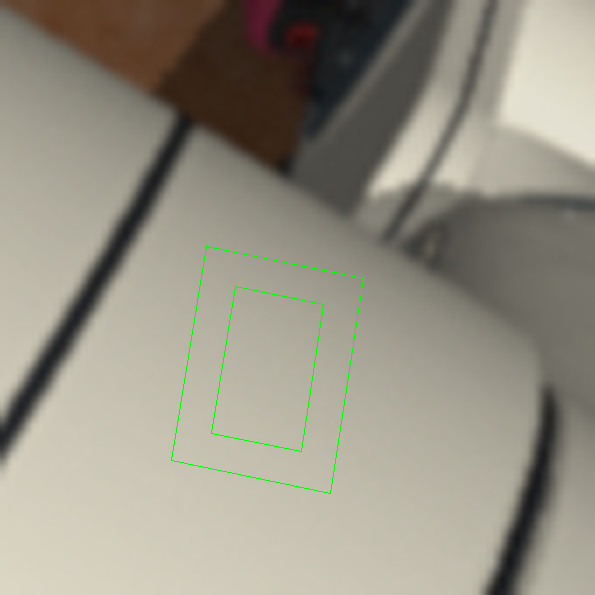

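```bash
python3 -m pendant '[[[1,0,0,-6,0],[1,0,0,-12,0],[1,0,0,-16,0],[1,0,0,-16,0]]]';python3 -m pendant '[[[1,0,0,-4,0],[1,0,0,-8,0],[1,0,0,-9,0],[1,0,0,-9,0]]]';python3 - <<'E'
from st import *
st()
b=camera("side");crop(b,300,150,80,75,7,"pics/z2.png")
E
```

```text
clock: 32.2
ee_pos: [0.4679, -0.2845, 0.0451]
eef_rot: [-0.451, 0.444, -0.547, 0.548]
ft_force: [-0.1, 0.2, -1.5]
grip_width: 0.038
clock: 32.7
ee_pos: [0.4679, -0.2845, 0.0361]
eef_rot: [-0.451, 0.444, -0.547, 0.548]
ft_force: [-0.6, -0.0, -1.3]
grip_width: 0.0375
t 32.7 tcp [ 467.9 -284.5   36.1] jaw yaw -0.2004 fing [ 0.009  0.004 -1.   ] F [-0.6 -0.  -1.3] w 37.5 q [-0.57  0.59  1.9   0.01  0.64 -0.38]
```

View pics/z2.png

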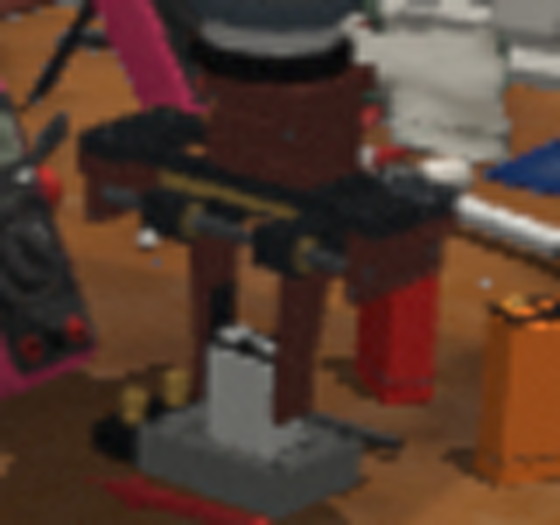

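Height matches the seat and no contact force was seen on the way in. Final nudge, release, and go to the bar.

```bash
python3 -m pendant '[[[1,0,0,-1,0],[1,0,0,-2,0],[1,0,0,-2,0]]]'; python3 -m pendant '[[[0.4,0,0,0,0],[0.2,0,0,0,0],[0,0,0,0,0],[0,0,0,0,0],[0,0,0,0,0],[0,0,0,40,0],[0,0,0,90,0],[0,0,0,130,0],[0,0,0,130,0]]]'; python3 -m pendant '[[[0.3,20,60,0,0],[0.3,40,120,0,0.05],[0.3,60,180,0,0.1],[0.3,72,240,0,0.144],[0.3,72,294,0,0.144],[0.3,72,294,0,0.144],[0.3,72,294,0,0.144],[0.3,72,294,0,0.144]]]'; python3 - <<'E'
from st import *
st()
b=camera("side");crop(b,230,130,150,140,4.2,"pics/aa2.png");a=camera("top");crop(a,340,190,75,75,8,"pics/aa1.png")
E
```

```text
clock: 33.12
ee_pos: [0.4681, -0.2846, 0.0359]
eef_rot: [-0.451, 0.444, -0.546, 0.548]
ft_force: [-4.2, 2.9, 19.2]
grip_width: 0.0376
clock: 34.25
ee_pos: [0.4699, -0.2858, 0.169]
eef_rot: [-0.451, 0.444, -0.544, 0.551]
ft_force: [-0.5, -0.1, -0.3]
grip_width: 0.0878
clock: 35.25
ee_pos: [0.5416, 0.0069, 0.1685]
eef_rot: [-0.489, 0.481, -0.512, 0.517]
ft_force: [-0.9, -0.0, -0.9]
grip_width: 0.061
t 35.25 tcp [541.6   6.9 168.5] jaw yaw -0.0579 fing [ 0.013  0.002 -1.   ] F [-0.9 -0.  -0.9] w 61.0 q [-0.01  0.37  1.87  0.    0.89  0.05]
```

View pics/aa2.png

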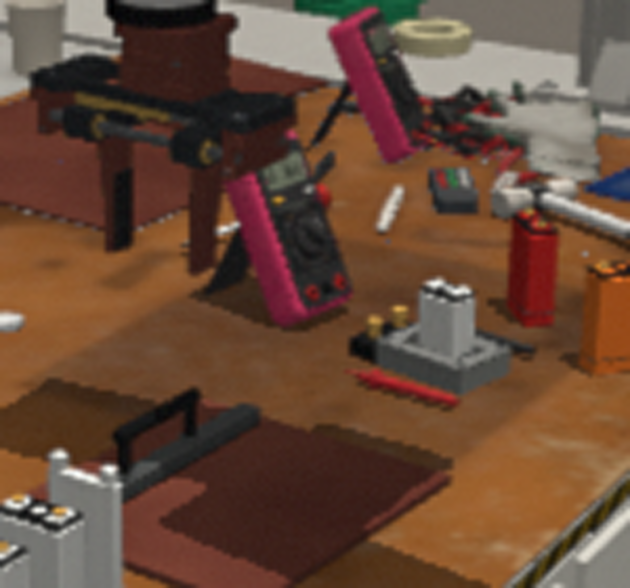

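View pics/aa1.png

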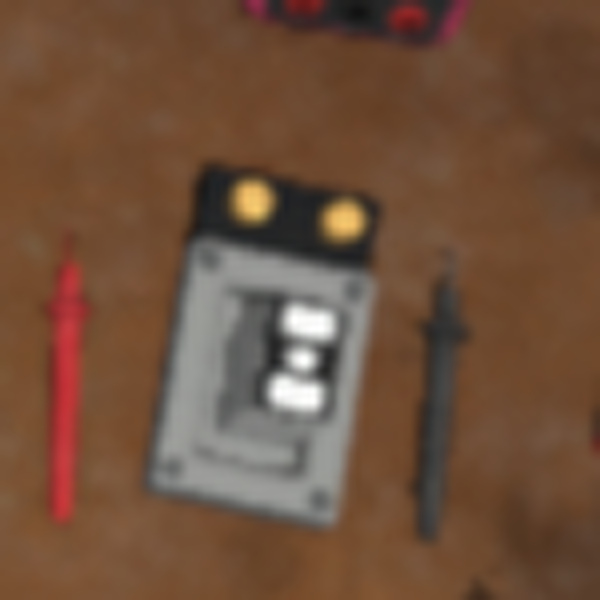

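The small cell is upright inside the holder pocket (lid at about (303,358) in the crop), and the multimeter, red and orange cells are unchanged. Now the bar.

```bash
python3 -m pendant '[[[0.3,0,3,-40,0],[0.3,0,3,-90,0],[0.3,0,3,-120,0],[0.3,0,3,-132,0],[0.3,0,3,-132,0],[0.3,0,3,-132,0]]]'; python3 - <<'E'
from st import *
st()
b=camera("side");crop(b,220,160,130,100,6,"pics/bb2.png")
E
```

```text
clock: 36.1
ee_pos: [0.5428, 0.0096, 0.038]
eef_rot: [-0.49, 0.48, -0.511, 0.518]
ft_force: [0.3, 0.3, -0.3]
grip_width: 0.0615
t 36.1 tcp [542.8   9.6  38. ] jaw yaw -0.0587 fing [ 0.016  0.002 -1.   ] F [ 0.3  0.3 -0.3] w 61.5 q [-0.01  0.58  1.92  0.    0.63  0.05]
```

View pics/bb2.png

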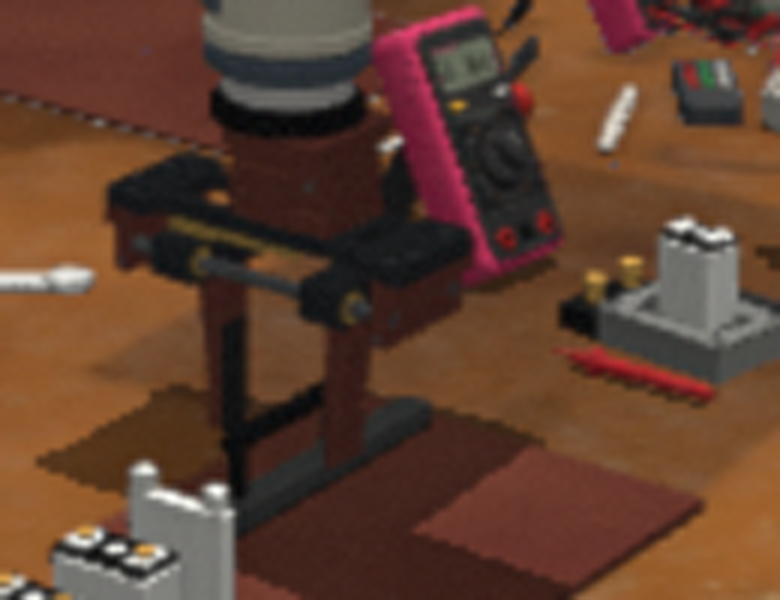

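```bash
python3 -m pendant '[[[0.3,-1.5,0,-1.5,0],[1,-1.5,0,-1.5,0],[1,-1.5,0,-1.5,0],[1,-1.5,0,-1.5,0],[1,-1.5,0,-1.5,0],[1,-1.5,0,-1.5,0],[1,-1.5,0,-1.5,0]]]'; python3 st.py; python3 -m pendant '[[[1,0,0,30,0],[1,0,0,80,0],[1,0,0,130,0],[1,0,0,170,0],[1,0,0,170,0],[1,0,0,170,0]]]'; python3 - <<'E'
from st import *
st()
b=camera("side");crop(b,200,120,130,120,5,"pics/cc2.png")
E
```

```text
clock: 37.02
ee_pos: [0.5413, 0.0097, 0.0365]
eef_rot: [-0.49, 0.481, -0.511, 0.518]
ft_force: [-0.6, -0.7, 1.0]
grip_width: 0.0109
t 37.02 tcp [541.3   9.7  36.5] jaw yaw -0.0585 fing [ 0.016  0.002 -1.   ] F [-0.6 -0.7  1. ] w 10.9 q [-0.01  0.58  1.92  0.    0.62  0.05]
clock: 37.78
ee_pos: [0.5402, 0.0097, 0.2052]
eef_rot: [-0.489, 0.481, -0.512, 0.517]
ft_force: [0.3, 0.1, -3.7]
grip_width: 0.0116
t 37.77 tcp [540.2   9.7 205.2] jaw yaw -0.0585 fing [ 0.014  0.002 -1.   ] F [ 0.3  0.1 -3.7] w 11.6 q [-0.01  0.32  1.84  0.    0.97  0.05]
```

View pics/cc2.png

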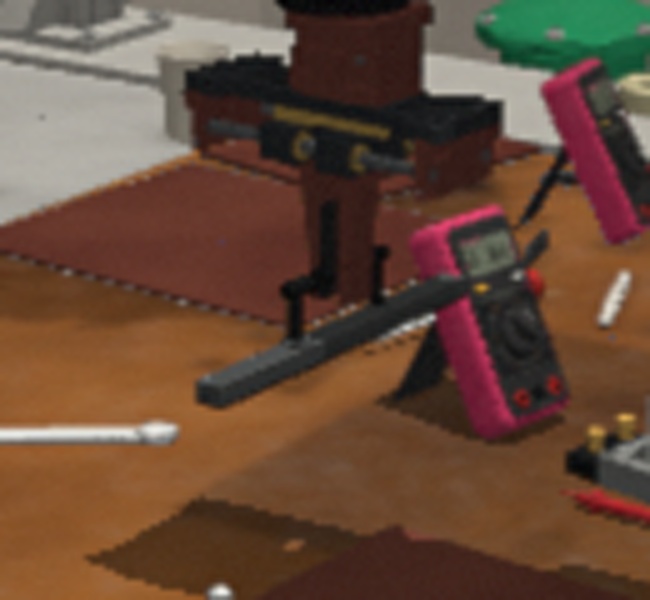

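```bash
python3 -m pendant '[[[1,-15,60,0,0.01],[1,-30,120,0,0.025],[1,-45,180,0,0.025],[1,-60,235,0,0.025],[1,-64,275,0,0.025],[1,-64,285,0,0.025],[1,-64,285,0,0.025],[1,-64,285,0,0.025]]]'; python3 -m pendant '[[[1,0,0,-20,0],[1,0,0,-45,0],[1,0,0,-45,0],[1,0,0,-45,0]]]'; python3 - <<'E'
from st import *
st()
b=camera("side");crop(b,165,180,120,110,5.4,"pics/dd2.png");crop(camera("top"),90,190,130,90,6,"pics/dd1.png")
E
```

```text
clock: 38.83
ee_pos: [0.4757, 0.2933, 0.2038]
eef_rot: [-0.494, 0.488, -0.506, 0.511]
ft_force: [0.3, -0.3, -1.8]
grip_width: 0.0115
clock: 39.33
ee_pos: [0.4763, 0.2928, 0.1595]
eef_rot: [-0.494, 0.488, -0.506, 0.511]
ft_force: [0.1, 1.4, -2.8]
grip_width: 0.0113
t 39.33 tcp [476.3 292.8 159.5] jaw yaw -0.0357 fing [ 0.012  0.001 -1.   ] F [ 0.1  1.4 -2.8] w 11.3 q [ 0.53  0.41  1.83 -0.01  0.89  0.57]
```

View pics/dd2.png

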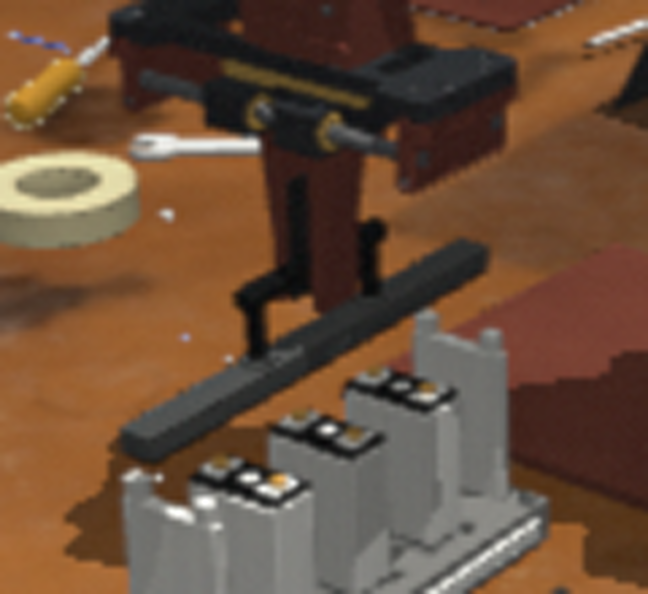

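View pics/dd1.png

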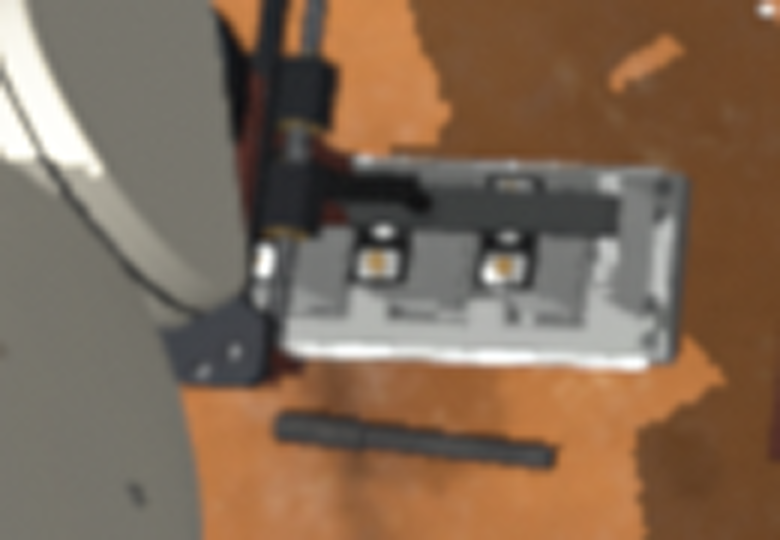

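The bar is parallel to the notches and above both. Lowering it.

```bash
python3 -m pendant '[[[1,-0.5,0,-10,0],[1,-0.5,0,-20,0],[1,-0.5,0,-25,0],[1,-0.5,0,-25,0]]]'; python3 -m pendant '[[[1,0,0,-4,0],[1,0,0,-6,0],[1,0,0,-6,0]]]'; python3 - <<'E'
from st import *
st()
b=camera("side");crop(b,165,180,120,110,5.4,"pics/ee2.png")
E
```

```text
clock: 39.92
ee_pos: [0.4756, 0.2931, 0.1342]
eef_rot: [-0.494, 0.488, -0.506, 0.511]
ft_force: [-0.3, -0.6, -3.0]
grip_width: 0.0112
clock: 40.3
ee_pos: [0.4756, 0.2932, 0.1282]
eef_rot: [-0.494, 0.488, -0.506, 0.511]
ft_force: [-0.2, 0.5, -2.6]
grip_width: 0.0114
t 40.3 tcp [475.6 293.2 128.2] jaw yaw -0.0351 fing [ 0.012  0.001 -1.   ] F [-0.2  0.5 -2.6] w 11.4 q [ 0.53  0.45  1.85 -0.01  0.83  0.57]
```

View pics/ee2.png

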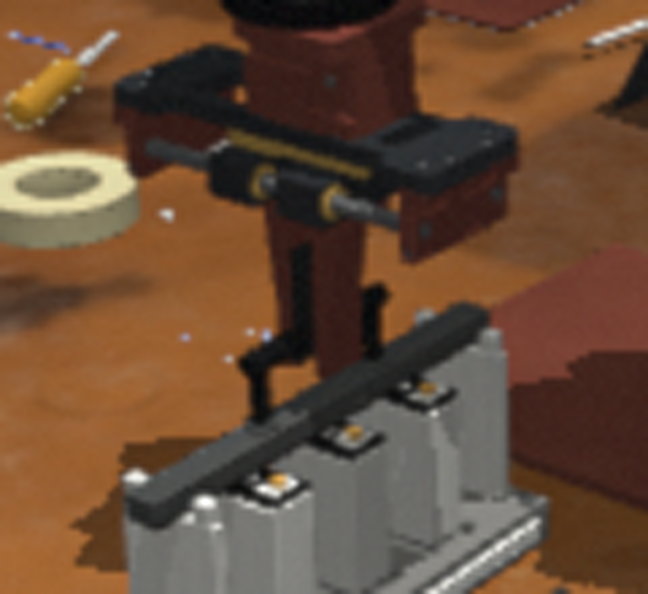

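Both ends are between the horns. Last millimetre, release, and clear out.

```bash
python3 -m pendant '[[[1,0,0,-1,0],[1,0,0,-1.2,0],[1,0,0,-1.2,0]]]'; python3 -m pendant '[[[0.6,0,0,0,0],[0.4,0,0,0,0],[0.3,0,0,0,0],[0.3,0,0,0,0],[0.3,0,0,0,0],[0.3,0,0,30,0],[0.3,0,0,70,0],[0.3,0,0,110,0],[0.3,0,0,110,0]]]'; python3 -m pendant '[[[0.3,-10,-60,0,0],[0.3,-20,-120,0,0],[0.3,-30,-180,0,0],[0.3,-40,-240,0,0],[0.3,-40,-300,0,0],[0.3,-40,-300,0,0],[0.3,-40,-300,0,0],[0.3,-40,-300,0,0]]]'; python3 - <<'E'
from st import *
st()
a=camera("top");b=camera("side");crop(b,165,200,120,110,5.4,"pics/ff2.png");crop(a,90,190,130,90,6,"pics/ff1.png");cv2.imwrite("pics/ff_top.png",a[:,:,::-1]);crop(b,270,140,140,100,5.4,"pics/ff3.png")
E
```

```text
clock: 40.72
ee_pos: [0.476, 0.2933, 0.1275]
eef_rot: [-0.495, 0.488, -0.506, 0.511]
ft_force: [-0.6, -1.9, 3.8]
grip_width: 0.011
clock: 41.85
ee_pos: [0.4777, 0.2944, 0.2408]
eef_rot: [-0.497, 0.485, -0.506, 0.512]
ft_force: [0.0, 0.3, 0.5]
grip_width: 0.0615
clock: 42.85
ee_pos: [0.4376, -0.0044, 0.2404]
eef_rot: [-0.497, 0.486, -0.505, 0.511]
ft_force: [-0.7, 0.7, 0.8]
grip_width: 0.0618
t 42.85 tcp [437.6  -4.4 240.4] jaw yaw -0.0332 fing [ 0.017  0.005 -1.   ] F [-0.7  0.7  0.8] w 61.8 q [-0.04  0.11  2.02  0.01  1.   -0.01]
```

View pics/ff2.png

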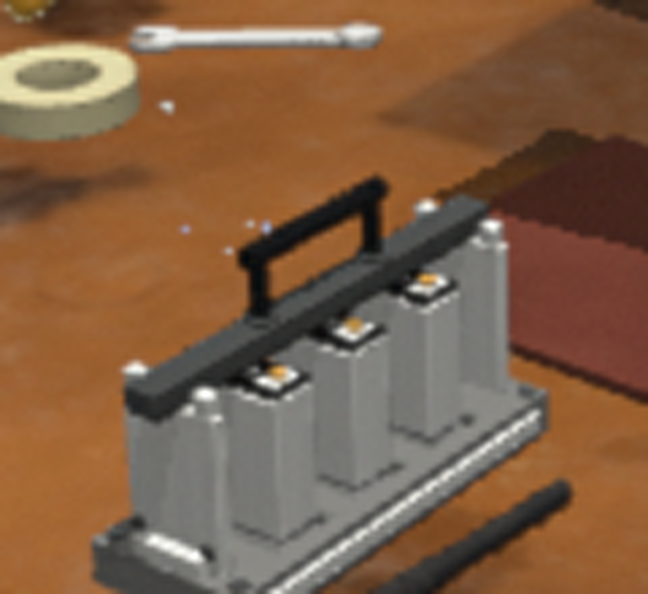

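View pics/ff1.png

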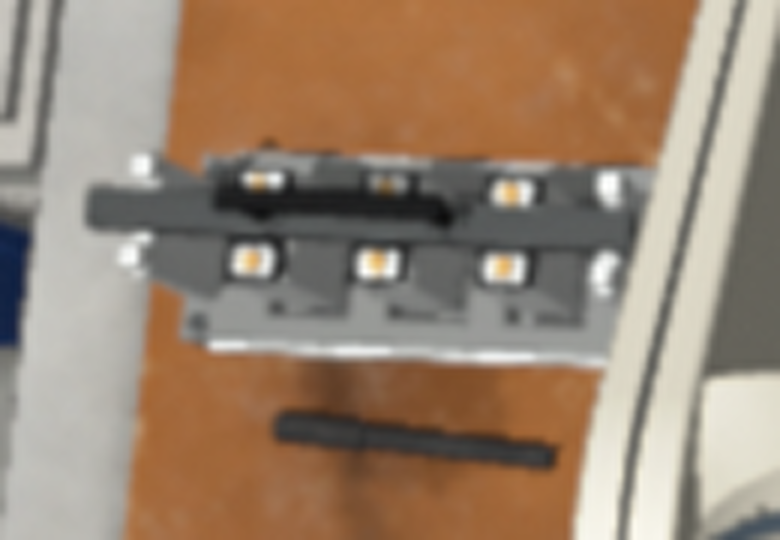

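View pics/ff3.png

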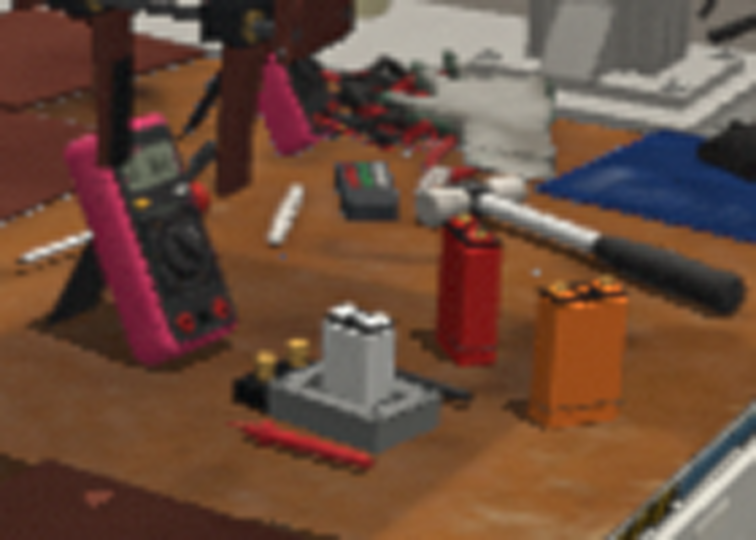

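View pics/ff_top.png

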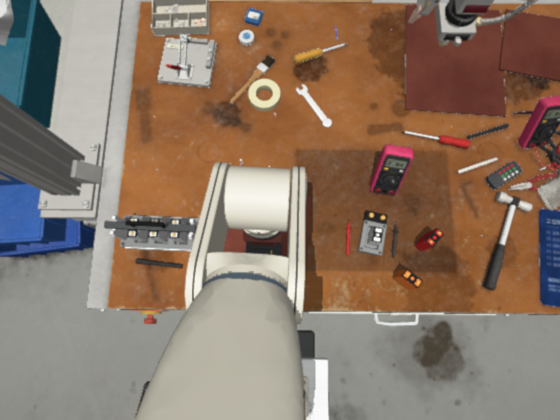

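The bar lies in both notches as it did at the start, three studded cells stand in the carrier, and the small cell is upright in the holder. The multimeter, at about (392,170) in the top view, has not moved. Handing in.

```bash
python3 -c "
from bench import job_done
print(job_done())"
```

```text
the job is handed in; nothing more can be done
None
```

I swapped the small cell from the carrier's middle pocket with the spare, and the hold-down bar is back in both notches. I handed the job in at about 43 s of the 128 s allowed. The bar and the small cell were both set down on the brown sheet along the way.

- **Carrier:** in the last side and top pictures, all three full-size cells stand level in their pockets. The bar lies between the horns at both ends.
- **Test holder:** the small cell stands upright in the pocket, off-centre but clear of the rim.
- **Surroundings:** the multimeter and the red and orange look-alike cells appear unmoved, and the arm was clear of everything.
- **Forces:** the highest reading I saw was about 19 N, when the small cell was pressed onto the holder floor; the other readings stayed under about 5 N.
- **Disagreements:** the side camera's calibration sat about 1 pixel off vertically against the top camera. The tool also drifted about 1° from vertical during the job. Neither affected a fit, and no check failed.

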